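Square up a shadow-box corner and hold it

TASK

The short rail of the shadow-box frame on the assembly board leans in, out of square with the clamped long rail. Pick up the red braced square, lay one of its outer edges flush against the long rail, flat on the board, while the short rail still leans, then slide it along the long rail into the corner so that it alone swings the short rail out to square and the square's two outer faces touch both rails. Do not push the short rail with the gripper or force it past square, leave the glue bottle, spool and pliers where they are, and finish while still gripping the square and pressing it into the corner: do not let go.

Things in the scene. Friction and masses are not known exactly. Their poses are not given: they have to be found in the camera images.
- square: Red metal braced square lying flat, about 0.3 kg: two like legs at right angles, 140 mm long, 25 mm wide, 20 mm high, and a diagonal brace. Origin on the underside, below the middle of the brace; z up. The outer faces are its planes x = -60 mm and y = -60 mm; the legs run from the heel at (-60, -60) mm along +x and +y. Centre of mass about 18 mm from the origin towards the heel
- square_grip (a point): Middle of the black grip sleeve on the square's brace, 13 mm above the square's underside, over its origin; axes of the square. The sleeve is 50 mm long along (1, -1), 16 mm wide, 26 mm high; pinch it across, along (1, 1): one finger goes into the triangular window (41 mm from the sleeve to the window's inner corner), the other on the open side. The brace beside it is 12 mm wide, 20 mm high
- square_heel (a point): outer corner (heel) of the square where its two outer faces meet, at the underside; its axes are those of the square
- board: Plywood assembly board 260 x 300 x 15 mm (x, y, z), fixed to the bench; origin at the centre of its underside, top at z = 15 mm, the frame's corner at (-95, -105, 15) mm. The frame's two rails stand on it; a dark fence, 15 mm thick and as high as the rails, backs the long rail, and two cleats with knobs clamp the rail to it
- corner (a point): inside corner of the frame, at the board's top face, where the long rail's inner face meets the pivoting edge of the short rail; its axes are the board's. The long rail's inner face is the plane x = 0 of this frame and the frame's inside is x > 0, y > 0; when square, the short rail's inner face is the plane y = 0
- long_rail: Long rail of the frame, pale wood, 15 mm thick, 250 mm long, 40 mm high, clamped rigidly; origin at the lower middle of its near end, that is at (-7.5, -15, 0) mm from the corner; it runs along +y of the board. The cleats on top of it and their knobs rise to 74 mm above the bench, and do not overhang its inner face
- short_rail (a joint): Swing of the short rail in rad: 0 = exactly square to the long rail, positive = leaning in over the frame's inside (starts between 0.05 and 0.13), negative = pushed past square. Held by one half-tight screw: it turns stiffly (about 0.18 N m) and stays where it is left
- short_rail_end (a point): Free end of the short rail, at the top of its inner face, 180 mm from the corner, 40 mm above the board; its x axis runs along the rail away from the corner, its y axis out of the inner face. Pale wood, 180 x 15 x 40 mm; it swings about the upright line through the corner, which lies in its inner face
- glue: white glue bottle with red cap, 48 mm across, 130 mm high; origin under its centre; not to be disturbed
- spool: green spool of grey thread standing on the board, 48 mm across, 36 mm high; origin under its centre; not to be disturbed
- pliers: green-handled pliers lying on the bench, 150 mm long, 11 mm high; origin under the pivot; not to be disturbed
Things that resemble listed ones, but are neither listed nor needed, are in the scene too. Of the things that look like the square, take the one that is farthest to the robot's left at the start.

How it is judged:
By the outcome, as a careful person would: the job done as asked, in the order asked, and still so for the second after the job is handed in, while the arm keeps its last pose, push and grip.
It also fails if it takes over 45 s, if anything falls off the work surface, if the arm or the gripper's body presses on something with over 40 N, if the wrist force passes 120 N, or if a joint passes its speed limit or range.

ROBOT

A 6-joint arm with a two-finger parallel gripper is mounted at the origin on the work surface. World frame = base frame: x ahead of the robot, y to its left, z up, the work surface at z = 0. Lengths are in m, angles in degrees, forces in N, time in s.
With the tool pointing down it reaches from about 0.35 to 0.85 m from the base axis. Payload 8.1 kg.
Tool frame: the origin (TCP) lies between the finger pads; the fingertips stand ahead of it and the grasp point (between the pads) lies 6 mm ahead of it (manip.tcp_to_tips is the z of the fingertips in the tool frame, in m); z points along the fingers, y is the direction in which the jaws open and shut (so a half turn about z gives the same grasp; the last joint's range is limited). The gripper opens to 93 mm and grips with 3 to 60 N. Pads are 15 mm wide; open, the fingers measure 128 mm over their backs; the gripper's body (75 mm by 188 mm) begins 65 mm behind the grasp point.
Start: joints at [69.649, 7.471, 85.268, -0, 87.261, -4.893], TCP at [0.16, 0.578, 0.209] pointing down, gripper open.
Joint ranges: [-169.43, 169.43], [-51.17, 129.36], [1.28, 143.12], [-76.62, 256.62], [0, 156.53], [-152.29, 152.29]. Speed limits (degrees/s): [136.94, 136.94, 159.86, 180, 180, 180].

INTERFACE

Orientations are given as a 3x3 rotation matrix whose columns are the frame's x, y, z axes.
In Python, from cell import manip gives the robot as it stands.
- The arm moves only by the tool drive_tool, never from a script. Its argument "moves" is a list of rows, each an object with "xyz": the shift along the tool's x, y, z in m, a list of three; "dr": the turn, a rotation vector about the tool's x, y, z in degrees, a list of three; "claw": the opening, from 0 (shut) to 1 (fully open). In form: [{"xyz": [tx, ty, tz], "dr": [ax, ay, az], "claw": claw}, ...]. A call has 1 to 10 rows; each row is the pose to reach, as a shift and turn from the pose measured when the call began, along the tool's axes at that moment; what a row does not reach only later rows make up. A row lasts 1/12 s, in which the tool goes at most 41.7 mm and 7.16 degrees, less where a joint would pass 70% of its speed; a pose out of reach is approached as far as the arm can. A call with a gripper value outside its range is refused whole. The fingers move at their own pace and stop on an object; "force" is the grip in N (left out, the last holds). Time passes only in rows, so rows that repeat a pose let the fingers close. It gives the time, the measured TCP pose, the force and the opening at its end, in the units of the state.
- manip.read_state(): the state, without advancing time (a new reading comes with each control period).
- manip.read_camera(name): name is "scene" or "top" or "wrist"; returns (picture, depth): 420x560x3 uint8, red, green, blue; 420x560 float32, m along the optical axis (not along the pixel's ray), 0 where there is no reading.
- manip.calibration(name): a dict with "fx", "fy", "cx", "cy" (pixels), "R" (3x3) and "t" (3): a world point X has camera coordinates R X + t. Camera axes: x right, y down, z forward; pixel columns grow to the right and rows downward; lengths in m; the calibration is good to about 2 mm. A picture is of the moment at which its call begins: read the wrist's pose just before it. calibration takes no time and is no camera call; for the wrist camera it gives the pose at the moment of the call.
- manip.sign_off(): hands the job in, once; it reports no verdict.
Trained networks look in the newest picture that a camera, given by its name, has taken for a name from the list of things; names that differ only in an ending like _2 or _b are one class to them, and where a whole thing is asked for, a point or a joint stands for the part that bears it (a point fixed in the world has none). Each returns a list of dicts, best first, with "score" (0 to 1); they miss things now and then, are a little off and sometimes report something else, mostly with a low value. They report only what shows in the picture. A call takes as long as a camera call. They do not tell look-alikes from the thing itself.
- manip.regions_of(target, camera): "mask" (420x560 bool, what is visible of it).
- manip.landmark_of(target, camera): "at" ([x, y, z] in m, in world coordinates, good to about 4 mm: a listed point, or the origin of a listed thing).
The state is a dict: "t": time; "q": joint angles; "joint_velocities": joint speeds; "joint_torque": joint torques, N m; "position": TCP position; "tool_rot": TCP orientation; "force": force on the tool from outside, world axes, zero at the start; "wrist_torque": the same for the moment, N m; "gripper_width": finger opening in m.
Only numpy, scipy, OpenCV 4.12 (cv2) and the standard library are available. Lean on these libraries where they do the work, as an engineer would, in place of code of your own. Each camera call takes 0.05 s, during which the arm holds its last target.

## Working session

There is one attempt and no reset: what is moved stays moved. The work goes in short steps, Python scripts to look and compute and a tool call to move; the robot and the scene stay as the last step left them, time stands still between calls to the robot, and variables do not carry over. Pictures are saved under pics/ and viewed, and the job is handed in when it is done.

Besides the shell and the picture viewer there is one more tool, called as name(argument=value, ...), one argument or row to a line, values as JSON. drive_tool: Moves the arm, as the interface text tells. Its arguments: {"type":"object","properties":{"moves":{"type":"array"},"force":{"type":"number"}},"required":["moves"]}

```bash
ls; mkdir -p pics
python3 - <<'E'
from cell import manip
import cv2,numpy as np
s=manip.read_state();print({k:np.round(v,3).tolist() for k,v in s.items()}, manip.tcp_to_tips)
for n in("scene","top"):
    p,d=manip.read_camera(n);cv2.imwrite(f"pics/{n}0.png",p[:,:,::-1]);np.save(f"{n}d0.npy",d)
    for t in("square","square_grip","square_heel","corner","short_rail_end","board","long_rail","glue","spool","pliers"):
        print(n,t,[(round(float(r["score"]),2),np.round(r["at"],4).tolist()) for r in manip.landmark_of(t,n)])
E
```

```text
pics
{'t': 0.0, 'q': [69.648, 7.514, 85.327, 0.001, 87.262, -4.894], 'joint_velocities': [0.02, -0.071, -0.086, -0.016, 0.016, -0.037], 'joint_torque': [-0.002, -55.982, -49.176, 0.077, 0.035, -0.0], 'position': [0.16, 0.578, 0.208], 'tool_rot': [[-0.964, 0.267, -0.001], [0.267, 0.964, -0.002], [0.0, -0.002, -1.0]], 'force': [0.854, -0.993, 0.831], 'wrist_torque': [0.006, 0.003, 0.007], 'gripper_width': 0.093} 0.025
scene square [(0.95, [0.7767, -0.2982, 0.0013]), (0.77, [0.5296, -0.1916, 0.0038]), (0.59, [0.3702, -0.3653, -0.0025])]
scene square_grip [(0.79, [0.375, -0.3642, 0.0121]), (0.78, [0.7773, -0.2961, 0.0146]), (0.56, [0.5287, -0.1916, 0.0137])]
scene square_heel [(0.82, [0.7351, -0.3714, 0.0008]), (0.7, [0.3769, -0.452, 0.0004]), (0.58, [0.4534, -0.2223, -0.0023])]
scene corner [(0.28, [0.7787, -0.0641, -0.0001])]
scene short_rail_end [(0.9, [0.6552, 0.0647, 0.0557])]
scene board []
scene long_rail [(0.74, [0.4639, 0.0249, 0.012])]
scene glue [(0.82, [0.7792, -0.0624, 0.0015])]
scene spool [(0.86, [0.6513, 0.238, 0.01])]
scene pliers [(0.82, [0.7669, 0.151, 0.0035])]
top square [(0.87, [0.7742, -0.2961, -0.0009]), (0.69, [0.374, -0.3745, -0.0023]), (0.68, [0.5295, -0.1958, 0.001])]
top square_grip [(0.91, [0.5303, -0.1946, 0.0105]), (0.7, [0.3717, -0.3667, 0.0113]), (0.61, [0.7764, -0.296, 0.0157])]
top square_heel [(0.78, [0.3731, -0.4511, 0.0005]), (0.72, [0.4516, -0.2218, -0.0015]), (0.72, [0.7343, -0.3699, -0.0026])]
top corner [(0.91, [0.4718, 0.0376, 0.0177])]
top short_rail_end [(0.76, [0.649, 0.0607, 0.0558])]
top board [(0.96, [0.5655, 0.145, -0.0008])]
top long_rail [(0.95, [0.4672, 0.0239, 0.0173])]
top glue [(0.74, [0.7788, -0.0618, -0.0044])]
top spool [(0.84, [0.6519, 0.2332, 0.015]), (0.63, [0.5296, -0.1931, 0.014])]
top pliers []
```

View pics/scene0.png

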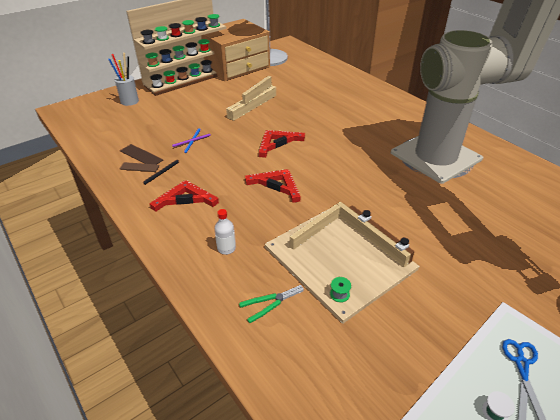

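View pics/top0.png

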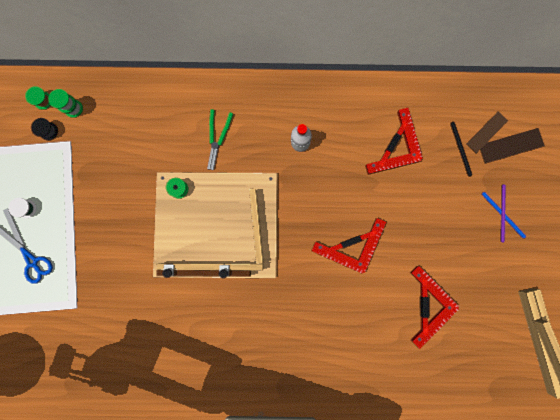

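In the top picture, three red squares are at about (405,140), (350,245) and (435,305). The robot's left is +y, which is image left, so the one at (350,245) (world y ≈ -0.19) is the leftmost. I'll confirm that in an enlarged crop.

```bash
cat > h.py <<'E'
from cell import manip
import numpy as np,cv2
def cloud(n,d):
    c=manip.calibration(n);v,u=np.mgrid[:420,:560]
    P=np.stack([(u-c["cx"])/c["fx"]*d,(v-c["cy"])/c["fy"]*d,d],-1)
    return (P-np.array(c["t"]))@np.array(c["R"])
def proj(n,X):
    c=manip.calibration(n);q=np.array(c["R"])@np.array(X)+np.array(c["t"]);return c["fx"]*q[0]/q[2]+c["cx"],c["fy"]*q[1]/q[2]+c["cy"]
def rel(target,yaw_y):
    """shift in tool axes and turn for tool-down pose with tool y at world angle yaw_y (deg)"""
    from scipy.spatial.transform import Rotation as Ro
    s=manip.read_state();R=np.array(s["tool_rot"]);p=np.array(s["position"])
    a=np.deg2rad(yaw_y);y=np.array([np.cos(a),np.sin(a),0]);z=np.array([0,0,-1.]);x=np.cross(y,z)
    T=np.stack([x,y,z],1)
    return np.round(R.T@(np.array(target)-p),4).tolist(),np.round(Ro.from_matrix(R.T@T).as_rotvec(degrees=True),2).tolist()
E
python3 - <<'E'
from h import *
p=cv2.imread("pics/top0.png");cv2.imwrite("pics/crop1.png",cv2.resize(p[150:300,140:400],None,fx=3,fy=3,interpolation=cv2.INTER_CUBIC))
d=np.load("topd0.npy");P=cloud("top",d)
def show(m,name):
    q=P[m];print(name,m.sum(),q.mean(0).round(4))
R=p[:,:,2].astype(int);G=p[:,:,1].astype(int)
m=(R>120)&(G<70);m[:,:310]=0;m[:210]=0;m[:,390:]=0
q=P[m];q=q[q[:,2]>0.01];print(len(q),q[:,2].mean());
hull=q[:,:2].astype(np.float32)
print(cv2.minEnclosingTriangle(hull.reshape(-1,1,2))[1].reshape(3,2))
print(rel([.53,-.195,.2],20))
E
```

```text
1067 0.021832261911564163Traceback (most recent call last):
  File "<stdin>", line 10, in <module>
cv2.error: OpenCV(4.12.0) /io/opencv/modules/imgproc/src/min_enclosing_triangle.cpp:611: error: (-3:Internal error) The position of side B could not be determined, because gamma(b) could not be computed. in function 'updateSideB'
```

View pics/crop1.png

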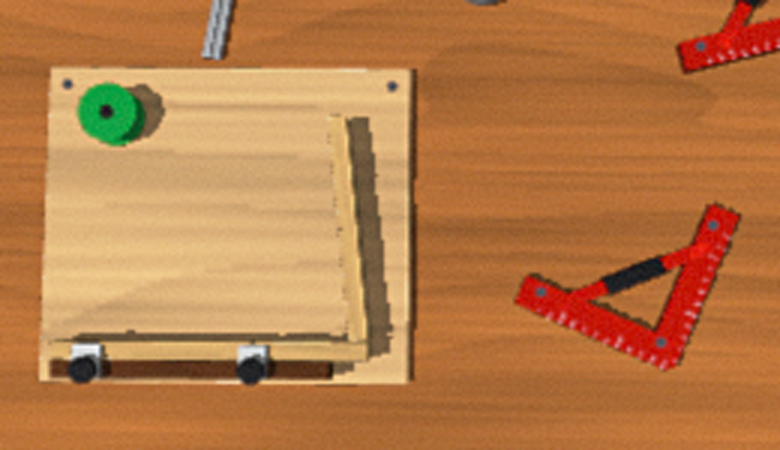

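The crop shows the leftmost square: heel at crop (667,368), legs ending at (530,288) and (722,215), and the black sleeve at (635,274). To its left are the board, with the long rail along the bottom and the short rail leaning in. I'll move over the square for a wrist view.

```bash
python3 -c "
from h import *
print(rel([.50,-.17,.25],20)); print(manip.calibration('wrist'))"
```

```text
([-0.5272, -0.6306, -0.0405], [-0.0, 0.0, 54.54])
{'fx': 368.32705390756735, 'fy': 368.32705390756735, 'cx': 276.4749156726268, 'cy': 207.6529909416201, 'R': array([[ 2.66444045e-01,  9.63850388e-01, -3.35237322e-06],
       [ 9.31502538e-01, -2.57501005e-01,  2.56897361e-01],
       [ 2.47609758e-01, -6.84518950e-02, -9.66438692e-01]]), 't': array([-0.59952731, -0.03150368,  0.39012744])}
```

drive_tool(
  moves=[
    {"xyz": [-0.2, -0.25, -0.04], "dr": [0, 0, 27], "claw": 0.345},
    {"xyz": [-0.2, -0.25, -0.04], "dr": [0, 0, 27], "claw": 0.345},
    {"xyz": [-0.2, -0.25, -0.04], "dr": [0, 0, 27], "claw": 0.345},
    {"xyz": [-0.2, -0.25, -0.04], "dr": [0, 0, 27], "claw": 0.345},
    {"xyz": [-0.527, -0.631, -0.04], "dr": [0, 0, 54.5], "claw": 0.345},
    {"xyz": [-0.527, -0.631, -0.04], "dr": [0, 0, 54.5], "claw": 0.345},
    {"xyz": [-0.527, -0.631, -0.04], "dr": [0, 0, 54.5], "claw": 0.345},
    {"xyz": [-0.527, -0.631, -0.04], "dr": [0, 0, 54.5], "claw": 0.345},
    {"xyz": [-0.527, -0.631, -0.04], "dr": [0, 0, 54.5], "claw": 0.345},
    {"xyz": [-0.527, -0.631, -0.04], "dr": [0, 0, 54.5], "claw": 0.345},
  ],
)

```text
t: 1.93
position: [0.3299, 0.1976, 0.2379]
tool_rot: [[-0.343, 0.939, 0.001], [0.939, 0.343, 0.0], [0.0, 0.001, -1.0]]
force: [1.4, -0.1, 0.3]
gripper_width: 0.0335
```

```bash
python3 -c "
from h import *
print(rel([.50,-.17,.25],20))"
```

```text
([-0.4036, 0.034, -0.0121], [0.08, -0.0, 0.03])
```

drive_tool(
  moves=[
    {"xyz": [-0.404, 0.034, -0.012], "dr": [0, 0, 0], "claw": 0.345},
    {"xyz": [-0.404, 0.034, -0.012], "dr": [0, 0, 0], "claw": 0.345},
    {"xyz": [-0.404, 0.034, -0.012], "dr": [0, 0, 0], "claw": 0.345},
    {"xyz": [-0.404, 0.034, -0.012], "dr": [0, 0, 0], "claw": 0.345},
    {"xyz": [-0.404, 0.034, -0.012], "dr": [0, 0, 0], "claw": 0.345},
    {"xyz": [-0.404, 0.034, -0.012], "dr": [0, 0, 0], "claw": 0.345},
    {"xyz": [-0.404, 0.034, -0.012], "dr": [0, 0, 0], "claw": 0.345},
    {"xyz": [-0.404, 0.034, -0.012], "dr": [0, 0, 0], "claw": 0.345},
    {"xyz": [-0.404, 0.034, -0.012], "dr": [0, 0, 0], "claw": 0.345},
    {"xyz": [-0.404, 0.034, -0.012], "dr": [0, 0, 0], "claw": 0.345},
  ],
)

```text
t: 2.77
position: [0.5008, -0.1735, 0.2499]
tool_rot: [[-0.341, 0.94, 0.002], [0.94, 0.341, -0.0], [-0.001, 0.002, -1.0]]
force: [0.0, 1.0, 0.3]
gripper_width: 0.0319
```

drive_tool(
  moves=[
    {"xyz": [0, 0, 0], "dr": [0, 0, 0], "claw": 0.345},
    {"xyz": [0, 0, 0], "dr": [0, 0, 0], "claw": 0.345},
  ],
)

```text
t: 2.93
position: [0.5008, -0.1753, 0.2492]
tool_rot: [[-0.338, 0.941, 0.0], [0.941, 0.338, 0.0], [0.0, 0.001, -1.0]]
force: [-0.1, 0.9, -0.1]
gripper_width: 0.0323
```

Run:
```python
from h import *
p,d=manip.read_camera("wrist");cv2.imwrite("pics/w1.png",p[:,:,::-1]);np.save("w1.npy",d)
for t in("square","square_grip","square_heel"):
    print(t,[(round(float(r["score"]),2),np.round(r["at"],4).tolist()) for r in manip.landmark_of(t,"wrist")])
print(manip.read_state()["position"])
R=p[:,:,0].astype(int);G=p[:,:,1].astype(int)
P=cloud("wrist",d)
m=(R>100)&(G<70)&(P[...,2]>.012)&(P[...,2]<.03)
n,l,st,c=cv2.connectedComponentsWithStats(m.astype(np.uint8));k=1+st[1:,4].argmax()
q=P[l==k];print(len(q),np.median(q[:,2]));np.save("sq.npy",q)
```

```text
square [(0.95, [0.5319, -0.1901, -0.0019])]
square_grip [(0.89, [0.5288, -0.1887, 0.0113])]
square_heel [(0.81, [0.4508, -0.2215, -0.0057])]
[ 0.50061256 -0.17233066  0.2500812 ]
4561 0.02113253437143008
```

View pics/w1.png

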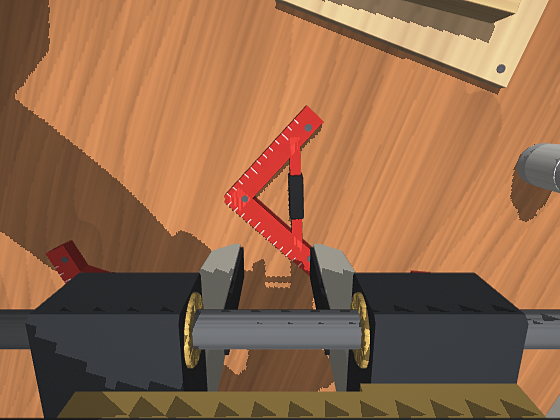

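The wrist picture shows the square: heel at (228,198), left leg end at (315,115), sleeve at (296,197). The fingers are partly open and aligned. I'll fit the square's pose.

```bash
cat >> h.py <<'E'
from scipy.optimize import minimize
def fitsq(q,g):
    def loc(v):
        c,s=np.cos(v[2]),np.sin(v[2]);d=q[:,:2]-v[:2];return np.c_[d[:,0]*c+d[:,1]*s,-d[:,0]*s+d[:,1]*c]
    def sdf(p,cx,cy,hx,hy):
        a=np.abs(p-[cx,cy])-[hx,hy];return np.linalg.norm(np.maximum(a,0),axis=1)+np.minimum(a.max(1),0)
    def f(v):
        p=loc(v)
        a=sdf(p,.01,-.0475,.07,.0125);b=sdf(p,-.0475,.01,.0125,.07)
        r=p@np.array([[1,1],[-1,1]])/np.sqrt(2);c=sdf(r,0,0,.062,.006)
        # r columns: (x-y)/√2 , (x+y)/√2
        d=np.minimum(np.minimum(a,b),c);return np.minimum(np.maximum(d,0),.01).mean()*1e3
    r=minimize(f,g,method="Nelder-Mead",options=dict(initial_simplex=np.array(g)+np.array([[0,0,0],[.006,0,0],[0,.006,0],[0,0,.08]]),xatol=1e-5,fatol=1e-6))
    return r.x,r.fun
E
python3 - <<'E'
from h import *
q=np.load("sq.npy");print(q.min(0),q.max(0))
q=q[q[:,2]>.015]
for g in([.53,-.192,np.deg2rad(-25)],[.532,-.195,np.deg2rad(-22)],[.527,-.19,np.deg2rad(-28)]):
    v,e=fitsq(q,g);print(v[:2].round(4),np.rad2deg(v[2]).round(2),e)
c,s=np.cos(v[2]),np.sin(v[2]);print("heel",v[0]-.06*c+.06*s,v[1]-.06*s-.06*c)
yaw=np.rad2deg(v[2])+45
print(rel([v[0],v[1],.10],yaw),rel([v[0],v[1],.029],yaw),yaw)
E
```

```text
[ 0.45591662 -0.27213141  0.01212569] [ 0.57934664 -0.09181616  0.02381436]
[ 0.5304 -0.1873] -22.78 0.0002441809712492685
[ 0.5304 -0.1873] -22.78 0.00024420827864660323
[ 0.5304 -0.1873] -22.78 0.00024417626680221403
heel 0.4518745717641926 -0.21940040640391428
([-0.0242, 0.0226, 0.1501], [0.1, 0.04, -2.2]) ([-0.0242, 0.0225, 0.2211], [0.1, 0.04, -2.2]) 22.221714971814084
```

drive_tool(
  moves=[
    {"xyz": [-0.024, 0.022, 0.03], "dr": [0, 0, -2.2], "claw": 0.345},
    {"xyz": [-0.024, 0.022, 0.06], "dr": [0, 0, -2.2], "claw": 0.345},
    {"xyz": [-0.024, 0.022, 0.1], "dr": [0, 0, -2.2], "claw": 0.345},
    {"xyz": [-0.024, 0.022, 0.135], "dr": [0, 0, -2.2], "claw": 0.345},
    {"xyz": [-0.024, 0.022, 0.135], "dr": [0, 0, -2.2], "claw": 0.345},
    {"xyz": [-0.024, 0.022, 0.135], "dr": [0, 0, -2.2], "claw": 0.345},
  ],
)

```text
t: 3.63
position: [0.528, -0.1855, 0.1138]
tool_rot: [[-0.38, 0.925, -0.002], [0.925, 0.38, 0.002], [0.003, -0.001, -1.0]]
force: [1.0, -0.0, 0.3]
gripper_width: 0.0326
```

Run:
```python
from h import *
p,d=manip.read_camera("wrist");cv2.imwrite("pics/w2.png",p[:,:,::-1])
for t in("square","square_grip"):
    print(t,[(round(float(r["score"]),2),np.round(r["at"],4).tolist()) for r in manip.landmark_of(t,"wrist")])
P=cloud("wrist",d)
m=(p.max(2)<60)&(P[...,2]>.022)&(P[...,2]<.032)&(np.hypot(P[...,0]-.53,P[...,1]+.19)<.04)
q=P[m];print(m.sum());
if len(q)>50:
  r=cv2.minAreaRect((q[:,:2]*1000).astype(np.float32));print(r,q[:,2].mean())
s=manip.read_state();print(s["position"],np.degrees(np.arctan2(s["tool_rot"][1][1],s["tool_rot"][0][1])))
print([proj("wrist",x) for x in ([.5304,-.1873,.026],)])
```

```text
square []
square_grip [(0.56, [0.5297, -0.1869, 0.0126]), (0.31, [0.453, -0.223, -0.0039])]
1111
((521.6366577148438, -199.7482147216797), (44.643367767333984, 52.17626190185547), 22.433204650878906) 0.03100186220552713
[ 0.53177581 -0.18779418  0.11890352] 22.26062463760093
[(np.float64(273.40867214934775), np.float64(204.00565694249826))]
```

View pics/w2.png

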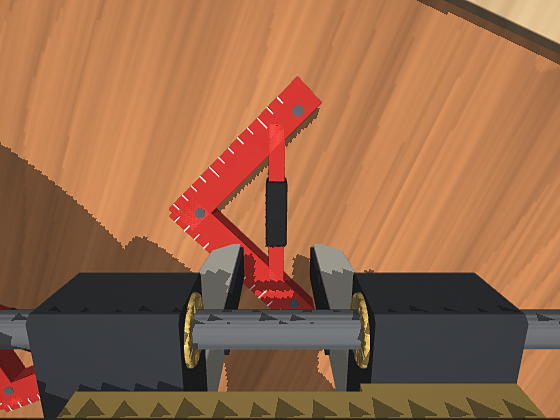

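Run:
```python
from h import *
p,d=manip.read_camera("wrist");P=cloud("wrist",d)
m=np.zeros(p.shape[:2],bool);m[165:262,255:300]=1
m&=(p.max(2)<70)&(P[...,2]>.02)
q=P[m];print(m.sum(),np.percentile(q[:,2],[5,50,95]))
print(cv2.minAreaRect((q[:,:2]*1000).astype(np.float32)))
mu=q[:,:2].mean(0);print(mu)
for i in range(4):
  s=manip.read_state();print(s["position"]);manip.read_camera("top")
R=p[:,:,0].astype(int);G=p[:,:,1].astype(int)
m=(R>100)&(G<90)&(P[...,2]>.015)&(P[...,2]<.027)
n,l,st,c=cv2.connectedComponentsWithStats(m.astype(np.uint8));k=1+st[1:,4].argmax();qq=P[l==k]
v,e=fitsq(qq,[.53,-.19,np.deg2rad(-23)]);print(v[:2],np.degrees(v[2]),e,len(qq))
```

```text
1324 [0.02492453 0.02627874 0.0274796 ]
((521.81640625, -168.1460418701172), (15.423921585083008, 97.50776672363281), 21.70619773864746)
[ 0.53007237 -0.18943888]
[ 0.53186707 -0.18797     0.11893527]
[ 0.53171205 -0.18796392  0.11858301]
[ 0.53139872 -0.18797191  0.11807231]
[ 0.53102134 -0.18788209  0.11745962]
[ 0.5305831  -0.19062992] -22.94838033543511 0.0005140089773178951 10073
```

```bash
python3 -c "
from h import *
print(rel([.5302,-.1895,.028],22.1))"
```

```text
([-0.0012, -0.0014, 0.0889], [0.21, 0.15, 0.12])
```

drive_tool(
  moves=[
    {"xyz": [-0.001, -0.001, 0.03], "dr": [0, 0, 0], "claw": 0.345},
    {"xyz": [-0.001, -0.001, 0.055], "dr": [0, 0, 0], "claw": 0.345},
    {"xyz": [-0.001, -0.001, 0.075], "dr": [0, 0, 0], "claw": 0.345},
    {"xyz": [-0.001, -0.001, 0.088], "dr": [0, 0, 0], "claw": 0.345},
    {"xyz": [-0.001, -0.001, 0.088], "dr": [0, 0, 0], "claw": 0.345},
    {"xyz": [-0.001, -0.001, 0.088], "dr": [0, 0, 0], "claw": 0.345},
  ],
)

```text
t: 4.53
position: [0.5303, -0.1891, 0.0289]
tool_rot: [[-0.378, 0.926, 0.004], [0.926, 0.378, -0.001], [-0.002, 0.003, -1.0]]
force: [0.4, -0.5, 0.4]
gripper_width: 0.0321
```

drive_tool(
  moves=[
    {"xyz": [0, 0, 0], "dr": [0, 0, 0], "claw": 0},
    {"xyz": [0, 0, 0], "dr": [0, 0, 0], "claw": 0},
    {"xyz": [0, 0, 0], "dr": [0, 0, 0], "claw": 0},
    {"xyz": [0, 0, 0], "dr": [0, 0, 0], "claw": 0},
    {"xyz": [0, 0, 0], "dr": [0, 0, 0], "claw": 0},
    {"xyz": [0, 0, 0], "dr": [0, 0, 0], "claw": 0},
  ],
  force=50,
)

```text
t: 5.03
position: [0.5305, -0.1892, 0.0292]
tool_rot: [[-0.378, 0.926, 0.004], [0.926, 0.378, -0.001], [-0.002, 0.003, -1.0]]
force: [0.4, 0.3, 0.1]
gripper_width: 0.0009
```

drive_tool(
  moves=[
    {"xyz": [0, 0, -0.03], "dr": [0, 0, 0], "claw": 0},
    {"xyz": [0, 0, -0.06], "dr": [0, 0, 0], "claw": 0},
    {"xyz": [0, 0, -0.1], "dr": [0, 0, 0], "claw": 0},
    {"xyz": [0, 0, -0.13], "dr": [0, 0, 0], "claw": 0},
    {"xyz": [0, 0, -0.13], "dr": [0, 0, 0], "claw": 0},
    {"xyz": [0, 0, -0.13], "dr": [0, 0, 0], "claw": 0},
  ],
)

```text
t: 5.53
position: [0.5317, -0.1899, 0.1622]
tool_rot: [[-0.378, 0.926, 0.009], [0.926, 0.378, -0.003], [-0.006, 0.007, -1.0]]
force: [0.5, 0.5, -0.6]
gripper_width: 0.0007
```

Run:
```python
from h import *
p,d=manip.read_camera("wrist");cv2.imwrite("pics/w3.png",p[:,:,::-1])
t,td=manip.read_camera("top");cv2.imwrite("pics/t3.png",cv2.resize(t[150:300,140:400,::-1],None,fx=3,fy=3,interpolation=cv2.INTER_CUBIC))
for t in("corner","short_rail_end","board","long_rail","spool"):
  for n in("top",):
    print(n,t,[(round(float(r["score"]),2),np.round(r["at"],4).tolist()) for r in manip.landmark_of(t,n)])
P=cloud("top",td)
m=manip.regions_of("long_rail","top");print([(r["score"],r["mask"].sum()) for r in m])
def line(mask,zlo,zhi,nm):
    q=P[mask&(P[...,2]>zlo)&(P[...,2]<zhi)];print(nm,len(q),cv2.minAreaRect((q[:,:2]*1000).astype(np.float32)))
line(m[0]["mask"],.048,.062,"long")
m=manip.regions_of("short_rail","top");print([(r["score"],r["mask"].sum()) for r in m]);line(m[0]["mask"],.048,.062,"short")
m=manip.regions_of("board","top");line(m[0]["mask"],.01,.02,"board")
s=manip.read_state();print(s["position"],np.degrees(np.arctan2(s["tool_rot"][1][1],s["tool_rot"][0][1])),s["force"],s["gripper_width"])
```

```text
top corner [(0.83, [0.4719, 0.0359, 0.0153])]
top short_rail_end [(0.83, [0.6497, 0.0611, 0.0541])]
top board [(0.56, [0.5681, 0.1443, -0.0002])]
top long_rail [(0.84, [0.4657, 0.023, 0.0168]), (0.63, [0.7692, 0.1549, 0.0027])]
top spool [(0.89, [0.6563, 0.2377, 0.0146]), (0.46, [0.4724, 0.0379, 0.0168])]
[(0.79, np.int64(554))]
long 500 ((462.559326171875, 147.66119384765625), (16.809972763061523, 247.96484375), 0.30702751874923706)
[(0.9, np.int64(531))]
short 477 ((561.8298950195312, 41.83494186401367), (178.3206787109375, 15.178364753723145), 6.836208820343018)
board 10298 ((567.0179443359375, 144.59950256347656), (260.4311828613281, 300.7701110839844), 0.6996606588363647)
[ 0.52966514 -0.18894746  0.1585991 ] 22.216892084430793 [0.21339655 0.15837746 0.10714008] 0.0006180628765557405
```

View pics/w3.png

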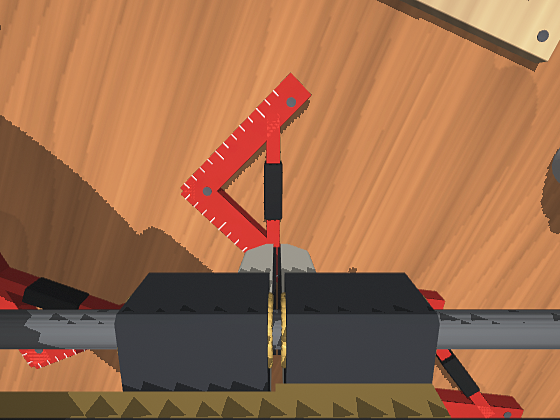

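View pics/t3.png

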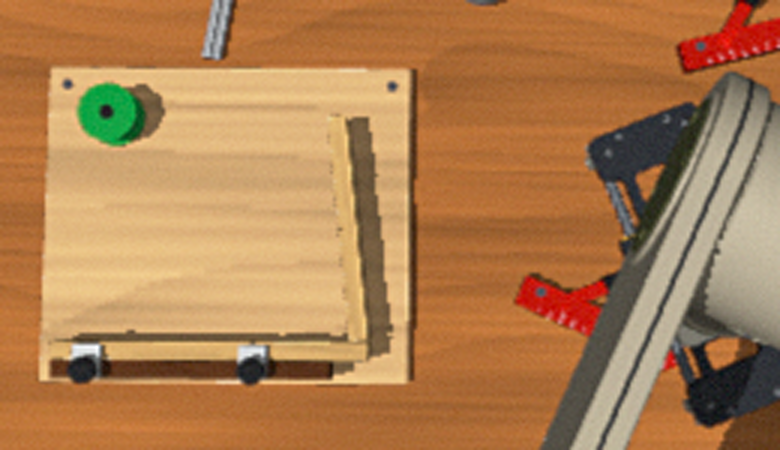

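The grasp missed: the fingers closed on nothing (width 0.7 mm) and the square hasn't moved. I'll check where the fingers really are against the reported TCP.

Run:
```python
from h import *
p,d=manip.read_camera("wrist");P=cloud("wrist",d);s=manip.read_state()
R=np.array(s["tool_rot"]);pos=np.array(s["position"])
print("tip proj",proj("wrist",pos+R@[0,0,.025]),"grasp",proj("wrist",pos+R@[0,0,.006]),"sleeve",proj("wrist",[.53,-.1895,.026]))
for v in(246,250,256,262,268):
  for u in (262,275,290): print(v,u,((P[v,u]-pos)@R).round(4),p[v,u])
for v,u in((190,273),(190,187),(100,290)): print("sq",P[v,u].round(4))
c=manip.calibration("wrist");print("cam in tool",R.T@(-c["R"].T@c["t"]-pos))
t,td=manip.read_camera("top");T=cloud("top",td)
m=T[...,2]>.1;print()
```

```text
tip proj (np.float64(275.13485139621133), np.float64(235.50654326412405)) grasp (np.float64(274.9725765102092), np.float64(247.45094461675617)) sleeve (np.float64(275.2536928959141), np.float64(194.36707462850603))
246 262 [ 0.0083 -0.006  -0.0136] [151 161 150]
246 275 [-0.0498 -0.0007  0.1388] [191  53  47]
246 290 [ 0.008   0.0072 -0.0128] [153 154 145]
250 262 [ 0.0082 -0.0058 -0.0185] [156 153 143]
250 275 [ 0.0066  0.0001 -0.0143] [29 33 37]
250 290 [ 0.008  0.007 -0.018] [156 154 143]
256 262 [ 0.0082 -0.0055 -0.0257] [156 153 142]
256 275 [ 0.0064  0.0002 -0.0213] [29 35 39]
256 290 [ 0.0081  0.0067 -0.0254] [156 153 142]
262 262 [ 0.0081 -0.0053 -0.0318] [157 154 142]
262 275 [ 0.0066  0.0002 -0.0285] [31 34 37]
262 290 [ 0.0081  0.0065 -0.032 ] [156 153 142]
268 262 [ 0.0079 -0.005  -0.0375] [156 154 143]
268 275 [ 0.0065  0.0002 -0.0344] [31 36 39]
268 290 [ 0.0079  0.0063 -0.0376] [156 153 142]
sq [ 0.5267 -0.1865  0.0267]
sq [ 0.4579 -0.2159  0.0211]
sq [ 0.5118 -0.1128  0.02  ]
cam in tool [ 0.07004409  0.00096144 -0.17570092]
```

Run:
```python
from h import *
p,d=manip.read_camera("wrist");P=cloud("wrist",d);s=manip.read_state()
R=np.array(s["tool_rot"]);pos=np.array(s["position"])
print([ (x,z,np.round(proj("wrist",pos+R@[x,0.01,z]),1)) for x in(.0075,-.0075) for z in(.025,0,-.012)])
L=(P-pos)@R
print(L[225:252,262].round(3).tolist())
print(L[240:400:10,262,2].round(3).tolist())
cv2.imwrite("pics/w4.png",cv2.resize(p[220:290,210:340,::-1],None,fx=6,fy=6,interpolation=cv2.INTER_NEAREST))
```

```text
[(0.0075, 0.025, array([292.7, 223.1])), (0.0075, 0, array([294.7, 237.9])), (0.0075, -0.012, array([295.9, 246.4])), (-0.0075, 0.025, array([292.4, 247.8])), (-0.0075, 0, array([294.3, 265.4])), (-0.0075, -0.012, array([295.5, 275.6]))]
[[-0.036, -0.013, 0.159], [-0.037, -0.013, 0.16], [-0.038, -0.013, 0.158], [-0.038, -0.013, 0.157], [-0.039, -0.013, 0.155], [-0.039, -0.013, 0.152], [-0.039, -0.013, 0.149], [-0.039, -0.013, 0.147], [-0.039, -0.013, 0.143], [-0.039, -0.012, 0.141], [-0.039, -0.012, 0.14], [-0.04, -0.012, 0.14], [-0.041, -0.012, 0.139], [-0.042, -0.012, 0.139], [-0.043, -0.012, 0.139], [-0.044, -0.012, 0.14], [-0.045, -0.012, 0.139], [-0.046, -0.012, 0.139], [-0.047, -0.012, 0.14], [-0.048, -0.013, 0.14], [0.008, -0.006, -0.011], [0.008, -0.006, -0.013], [0.008, -0.006, -0.014], [0.008, -0.006, -0.015], [0.008, -0.006, -0.017], [0.008, -0.006, -0.018], [0.008, -0.006, -0.019]]
[0.14, -0.018, -0.031, -0.04, -0.103, -0.108, -0.111, -0.115, -0.117, -0.117, -0.118, -0.118, -0.117, -0.117, -0.117, -0.117]
```

View pics/w4.png

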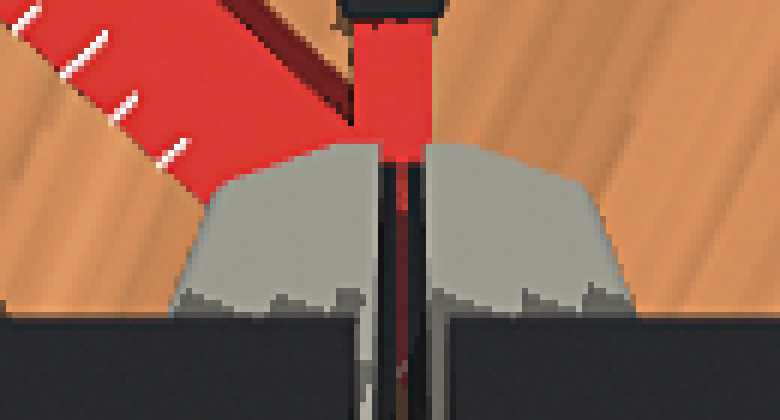

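The picture shows the real fingertips at tool z ≈ -10 mm, not the stated +25 mm. They project at row 245, where row 223 was expected. So the tips sit about 35 mm higher than I assumed, and the first close happened above the sleeve. x and y are centred. I'll go down again with that correction and watch the force.

```bash
python3 -c "
from h import *
s=manip.read_state();print(s['position'])
print(rel([.5302,-.1895,.030],22.1))"
```

```text
[ 0.52995598 -0.18908047  0.15913072]
([-0.0002, -0.0004, 0.1291], [0.19, 0.13, 0.12])
```

drive_tool(
  moves=[
    {"xyz": [0, 0, 0.02], "dr": [0, 0, 0], "claw": 0.345},
    {"xyz": [0, 0, 0.05], "dr": [0, 0, 0], "claw": 0.345},
    {"xyz": [0, 0, 0.08], "dr": [0, 0, 0], "claw": 0.345},
    {"xyz": [0, 0, 0.11], "dr": [0, 0, 0], "claw": 0.345},
    {"xyz": [0, 0, 0.128], "dr": [0, 0, 0], "claw": 0.345},
    {"xyz": [0, 0, 0.128], "dr": [0, 0, 0], "claw": 0.345},
    {"xyz": [0, 0, 0.128], "dr": [0, 0, 0], "claw": 0.345},
  ],
)

```text
t: 6.77
position: [0.5295, -0.1887, 0.0303]
tool_rot: [[-0.378, 0.926, 0.001], [0.926, 0.378, 0.0], [-0.0, 0.001, -1.0]]
force: [-0.2, -0.3, 0.7]
gripper_width: 0.0322
```

Run:
```python
from h import *
p,d=manip.read_camera("wrist");P=cloud("wrist",d);s=manip.read_state();cv2.imwrite("pics/w5.png",p[:,:,::-1])
R=np.array(s["tool_rot"]);pos=np.array(s["position"]);print(pos,s["gripper_width"],s["force"])
print(P[236:260:2,225].round(4).tolist()); print(P[236:260:2,328].round(4).tolist())
```

```text
[ 0.53091211 -0.18936198  0.03205104] 0.032263093013821104 [ 0.72714443 -0.14786814  0.76835364]
[[0.5044, -0.2022, 0.0026], [0.5048, -0.2034, 0.0026], [0.5052, -0.2047, 0.0023], [0.5057, -0.2061, 0.0018], [0.5061, -0.2074, 0.0014], [0.5061, -0.1908, 0.0447], [0.5064, -0.1906, 0.0475], [0.5067, -0.1905, 0.05], [0.5071, -0.1907, 0.0517], [0.5073, -0.1903, 0.0547], [0.5076, -0.1901, 0.0571], [0.5079, -0.1902, 0.0589]]
[[0.5608, -0.1797, 0.0015], [0.5612, -0.1807, 0.0021], [0.562, -0.1821, 0.0009], [0.5619, -0.1827, 0.003], [0.5627, -0.1841, 0.0021], [0.5508, -0.1722, 0.0457], [0.5509, -0.1728, 0.0468], [0.5503, -0.1727, 0.05], [0.55, -0.1729, 0.0524], [0.5497, -0.173, 0.0548], [0.5491, -0.1727, 0.0582], [0.5489, -0.1729, 0.0602]]
```

View pics/w5.png

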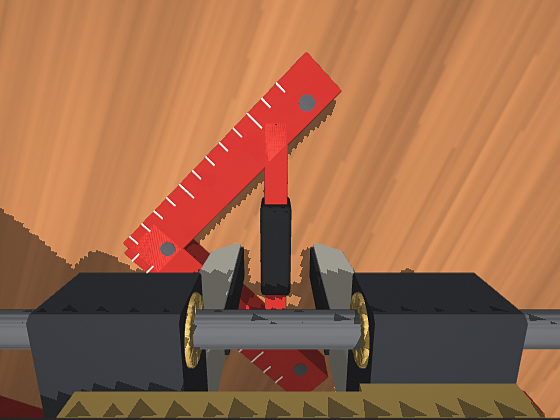

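The tips are at z ≈ 43 mm, still above the sleeve, and the sleeve (u 276) is centred between the fingers. I'll descend 35 mm more.

drive_tool(
  moves=[
    {"xyz": [0, 0, 0.01], "dr": [0, 0, 0], "claw": 0.345},
    {"xyz": [0, 0, 0.02], "dr": [0, 0, 0], "claw": 0.345},
    {"xyz": [0, 0, 0.028], "dr": [0, 0, 0], "claw": 0.345},
    {"xyz": [0, 0, 0.035], "dr": [0, 0, 0], "claw": 0.345},
    {"xyz": [0, 0, 0.035], "dr": [0, 0, 0], "claw": 0.345},
    {"xyz": [0, 0, 0.035], "dr": [0, 0, 0], "claw": 0.345},
  ],
)

```text
t: 7.32
position: [0.5304, -0.1891, -0.0038]
tool_rot: [[-0.378, 0.926, 0.003], [0.926, 0.378, -0.0], [-0.001, 0.003, -1.0]]
force: [0.1, -0.3, -0.5]
gripper_width: 0.0321
```

Run:
```python
from h import *
p,d=manip.read_camera("wrist");P=cloud("wrist",d);s=manip.read_state();cv2.imwrite("pics/w6.png",p[:,:,::-1])
print(s["position"],s["gripper_width"],s["force"])
print(P[236:256:2,225,2].round(4).tolist(),P[236:256:2,328,2].round(4).tolist())
```

```text
[ 0.53088927 -0.18931584 -0.00316564] 0.03228209774928796 [0.06029982 0.37460208 0.17123311]
[0.0014, 0.0005, -0.0005, 0.0007, 0.0014, 0.0096, 0.0121, 0.0142, 0.0174, 0.0206] [0.0015, 0.0006, 0.0008, 0.0008, 0.0014, 0.0104, 0.0128, 0.015, 0.0179, 0.0196]
```

View pics/w6.png

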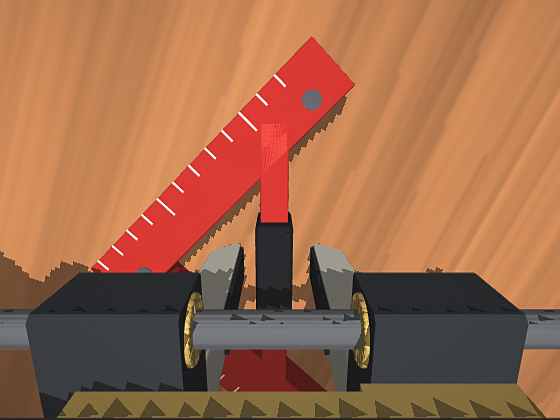

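drive_tool(
  moves=[
    {"xyz": [0, 0, 0.002], "dr": [0, 0, 0], "claw": 0.345},
    {"xyz": [0, 0, 0.002], "dr": [0, 0, 0], "claw": 0},
    {"xyz": [0, 0, 0.002], "dr": [0, 0, 0], "claw": 0},
    {"xyz": [0, 0, 0.002], "dr": [0, 0, 0], "claw": 0},
    {"xyz": [0, 0, 0.002], "dr": [0, 0, 0], "claw": 0},
    {"xyz": [0, 0, 0.002], "dr": [0, 0, 0], "claw": 0},
  ],
  force=55,
)

```text
t: 7.87
position: [0.5309, -0.1895, -0.0049]
tool_rot: [[-0.378, 0.926, 0.004], [0.926, 0.378, -0.001], [-0.002, 0.003, -1.0]]
force: [-1.8, -0.9, 3.1]
gripper_width: 0.0154
```

drive_tool(
  moves=[
    {"xyz": [0, 0, -0.02], "dr": [0, 0, 0], "claw": 0},
    {"xyz": [0, 0, -0.04], "dr": [0, 0, 0], "claw": 0},
    {"xyz": [0, 0, -0.07], "dr": [0, 0, 0], "claw": 0},
    {"xyz": [0, 0, -0.1], "dr": [0, 0, 0], "claw": 0},
    {"xyz": [0, 0, -0.12], "dr": [0, 0, 0], "claw": 0},
    {"xyz": [0, 0, -0.12], "dr": [0, 0, 0], "claw": 0},
  ],
)

```text
t: 8.37
position: [0.5335, -0.1906, 0.1205]
tool_rot: [[-0.378, 0.926, 0.011], [0.926, 0.378, -0.004], [-0.008, 0.009, -1.0]]
force: [0.5, -0.1, -1.9]
gripper_width: 0.0154
```

Run:
```python
from h import *
p,d=manip.read_camera("wrist");P=cloud("wrist",d);s=manip.read_state();cv2.imwrite("pics/w7.png",p[:,:,::-1]);np.save("w7.npy",d)
print(s["position"],s["gripper_width"],s["force"])
R=p[:,:,0].astype(int);G=p[:,:,1].astype(int)
m=(R>100)&(G<90)&(P[...,2]>.06)
n,l,st,c=cv2.connectedComponentsWithStats(m.astype(np.uint8));k=1+st[1:,4].argmax();q=P[l==k]
print(len(q),np.percentile(q[:,2],[5,50,95]))
A=np.c_[q[:,:2]-q[:,:2].mean(0),np.ones(len(q))];
g=np.abs(q[:,2]-np.median(q[:,2]))<.008
print("plane",np.linalg.lstsq(A[g],q[g,2],rcond=None)[0])
v,e=fitsq(q,[.53,-.19,np.deg2rad(-23)]);print(v[:2],np.degrees(v[2]),e)
Rm=np.array(s["tool_rot"]);print("tool y ang",np.degrees(np.arctan2(Rm[1,1],Rm[0,1])))
```

```text
[ 0.5322744  -0.19009268  0.11754116] 0.015770338098869192 [ 0.14386832  0.25037912 -3.09382589]
19257 [0.14152577 0.142579   0.14363181]
plane [ 5.46308323e-03 -1.40266867e-04  1.42576056e-01]
[ 0.53336675 -0.19036664] -22.802469597896366 7.972088195539812e-05
tool y ang 22.219274240184337
```

View pics/w7.png

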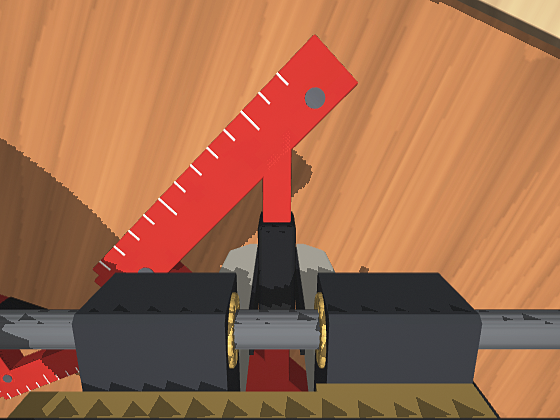

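It's gripped: width 15.4 mm, level, weight about 3 N, and the square's yaw is the tool y angle minus 45°. Next I'll carry it over the board.

```bash
python3 -c "
from h import *
print(rel([.545,.16,.17],45.5));print(rel([.545,-.05,.17],35))"
```

```text
([0.319, 0.1445, -0.0534], [0.32, 0.42, -23.28])
([0.1246, 0.0651, -0.0528], [0.35, 0.39, -12.78])
```

drive_tool(
  moves=[
    {"xyz": [0.02, 0.01, -0.03], "dr": [0.3, 0.4, -2], "claw": 0},
    {"xyz": [0.05, 0.025, -0.05], "dr": [0.3, 0.4, -5], "claw": 0},
    {"xyz": [0.085, 0.04, -0.053], "dr": [0.3, 0.4, -8], "claw": 0},
    {"xyz": [0.125, 0.058, -0.053], "dr": [0.3, 0.4, -11], "claw": 0},
    {"xyz": [0.16, 0.075, -0.053], "dr": [0.3, 0.4, -14], "claw": 0},
    {"xyz": [0.2, 0.092, -0.053], "dr": [0.3, 0.4, -17], "claw": 0},
    {"xyz": [0.24, 0.11, -0.053], "dr": [0.3, 0.4, -20], "claw": 0},
    {"xyz": [0.275, 0.125, -0.053], "dr": [0.3, 0.4, -22], "claw": 0},
    {"xyz": [0.305, 0.138, -0.053], "dr": [0.3, 0.4, -23.3], "claw": 0},
    {"xyz": [0.319, 0.145, -0.053], "dr": [0.3, 0.4, -23.3], "claw": 0},
  ],
)

```text
t: 9.25
position: [0.5434, 0.1643, 0.1664]
tool_rot: [[-0.717, 0.697, -0.004], [0.697, 0.717, 0.001], [0.003, -0.002, -1.0]]
force: [1.1, -0.2, -3.1]
gripper_width: 0.0158
```

drive_tool(
  moves=[
    {"xyz": [0, 0, 0], "dr": [0, 0, 0], "claw": 0},
    {"xyz": [0, 0, 0], "dr": [0, 0, 0], "claw": 0},
  ],
)

```text
t: 9.42
position: [0.5414, 0.1652, 0.1631]
tool_rot: [[-0.718, 0.696, -0.008], [0.696, 0.718, -0.0], [0.006, -0.006, -1.0]]
force: [-0.4, -1.0, -3.4]
gripper_width: 0.0155
```

Run:
```python
from h import *
p,d=manip.read_camera("wrist");P=cloud("wrist",d);s=manip.read_state();cv2.imwrite("pics/w8.png",p[:,:,::-1]);np.save("w8P.npy",P)
print(s["position"],s["gripper_width"],s["force"],s["tool_rot"])
for t in("corner","long_rail","short_rail_end"):
    print(t,[(round(float(r["score"]),2),np.round(r["at"],4).tolist()) for r in manip.landmark_of(t,"wrist")])
p,d=manip.read_camera("scene");cv2.imwrite("pics/s8.png",cv2.resize(p[170:340,220:440,::-1],None,fx=3,fy=3))
```

```text
[0.54185775 0.16393993 0.16368421] 0.015518975244672712 [ 0.0532416  -1.10077089 -3.15570288] [[-7.17353214e-01  6.96666945e-01 -7.71584426e-03]
 [ 6.96691370e-01  7.17370650e-01 -6.96511562e-04]
 [ 5.04988363e-03 -5.87520692e-03 -9.99969990e-01]]
corner [(0.56, [0.4693, 0.0359, 0.0147])]
long_rail [(0.85, [0.467, 0.0242, 0.017])]
short_rail_end []
```

View pics/w8.png

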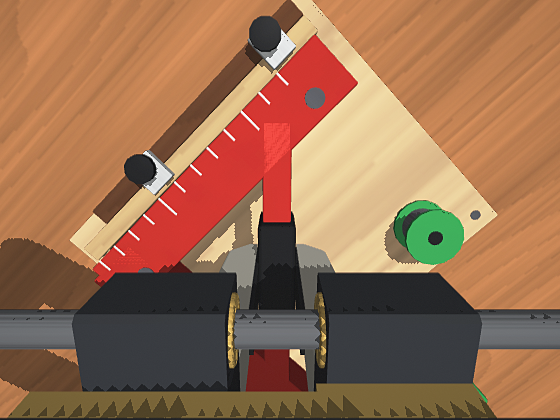

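View pics/s8.png

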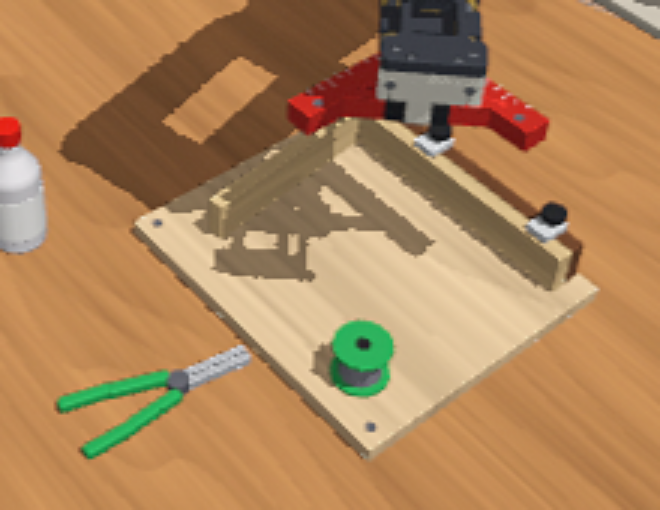

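The square is over the board, still gripped and level. The spool and pliers are in place. I'll measure the rail direction and inner face.

Run:
```python
from h import *
P=np.load("w8P.npy");p=cv2.imread("pics/w8.png")
def edge(q,ang_dir_guess,side):
    # q Nx2: boundary along x as function of y: bin by y
    out=[]
    for y0 in np.arange(q[:,1].min()+.004,q[:,1].max()-.004,.004):
        b=q[np.abs(q[:,1]-y0)<.002]
        if len(b)>5: out.append((y0,np.percentile(b[:,0],2 if side<0 else 98)))
    o=np.array(out);k=np.polyfit(o[:,0],o[:,1],1)
    for _ in range(5):
        r=o[:,1]-np.polyval(k,o[:,0]);g=np.abs(r)<max(.0015,1.5*np.median(np.abs(r)));k=np.polyfit(o[g,0],o[g,1],1)
    return k,g.sum(),np.std(r[g])
pale=(p[:,:,2]>130)&(p[:,:,1]>110)&(p[:,:,0]>60)&(p[:,:,2].astype(int)-p[:,:,0]>35)
m=pale&(P[...,2]>.05)&(P[...,2]<.06)&(P[...,0]<.5)
q=P[m];print("rail",len(q),q.min(0),q.max(0))
for sd in(-1,1):
    k,n,e=edge(q,0,sd);print("rail edge",sd,"yaw",-np.degrees(np.arctan(k[0])),"x at y=.1",np.polyval(k,.1),n,e)
# top camera from first frame
d=np.load("topd0.npy");T=cloud("top",d);t=cv2.imread("pics/top0.png")
m=(T[...,2]>.048)&(T[...,2]<.062)&(T[...,0]>.43)&(T[...,0]<.49)&(T[...,1]<.29)&(T[...,1]>.02)&(t[:,:,1]>110)
q=T[m];
for sd in(-1,1):
    k,n,e=edge(q,0,sd);print("top rail edge",sd,-np.degrees(np.arctan(k[0])),np.polyval(k,.1),n,e)
for zl,zh,nm in((.009,.021,"board"),):
    m=(T[...,2]>zl)&(T[...,2]<zh)&(T[...,0]>.4)&(T[...,0]<.72)&(T[...,1]<.31)&(T[...,1]>-.02)&(t[:,:,1]>100)
    q=T[m]
    for sd in(-1,1):
        k,n,e=edge(q[np.abs(q[:,1]-.145)<.14],0,sd);print("board x edge",sd,-np.degrees(np.arctan(k[0])),np.polyval(k,.145),n,e)
    q2=q[:,[1,0]]
    for sd in(-1,1):
        k,n,e=edge(q2[np.abs(q2[:,1]-.567)<.11],0,sd);print("board y edge",sd,np.degrees(np.arctan(k[0])),np.polyval(k,.567),n,e)
```

```text
rail 5086 [0.44511792 0.02153222 0.05171479] [0.47515834 0.27182174 0.05871155]
rail edge -1 yaw 0.32480679135715107 x at y=.1 0.4592971461058367 49 0.00016826791290868421
rail edge 1 yaw 0.4623647030093102 x at y=.1 0.47326732279020456 61 0.00020188853255155597
top rail edge -1 0.25573303322711394 0.44928453610431074 51 0.007263918013637576
top rail edge 1 0.8881579079780895 0.47038644002895513 45 0.00018469541057326383
board x edge -1 0.20704215317435729 0.47929199025114844 38 0.0014367885490285295
board x edge 1 1.1077637753743053 0.691329688661987 45 0.0011626781779110916
board y edge -1 0.9401220353435765 -0.00038404102060988175 30 0.000749929438106644
board y edge 1 1.2787853416294233 0.28926650449698604 32 0.0008496815018012923
```

Run:
```python
from h import *
P=np.load("w8P.npy");p=cv2.imread("pics/w8.png")
pos=np.array([.54186,.16394,.16368])
R=p[:,:,2].astype(int);G=p[:,:,1].astype(int)
m=(R>100)&(G<90)&(P[...,2]>.17)
n,l,st,c=cv2.connectedComponentsWithStats(m.astype(np.uint8));k=1+st[1:,4].argmax();q=P[l==k]-pos
print(len(q),np.median(q[:,2])-.02)
o=[]
for y0 in np.arange(-.02,.07,.003):
    b=q[np.abs(q[:,1]-y0)<.0015]
    if len(b)>5:o.append((y0,b[:,0].min(),b[:,0].max()))
o=np.array(o);k=np.polyfit(o[:,0],o[:,1],1)
r=o[:,1]-np.polyval(k,o[:,0]);print("outer face yaw",-np.degrees(np.arctan(k[0])),"x at y=0 rel TCP",k[1],r.std(),o[-8:,2]-o[-8:,1])
print("tip y rel",np.percentile(q[:,1],99.7), "leg end expected .08")
A=np.c_[q[:,:2],np.ones(len(q))];print("plane",np.linalg.lstsq(A,q[:,2],rcond=None)[0])
print("toolyang",np.degrees(np.arctan2(.71737,.69667)))
```

```text
19161 0.005803004991764466
outer face yaw 0.817531579814617 x at y=0 rel TCP -0.0585712797364537 8.222154903374945e-05 [0.0246634  0.02465345 0.02479924 0.02465316 0.02459714 0.02474219
 0.02471869 0.02451645]
tip y rel 0.07800737077267246 leg end expected .08
plane [-0.0417012   0.01790714  0.02427312]
toolyang 45.83868767942356
```

```bash
python3 -c "
from h import *
print(rel([.5415,.143,.10],45.45));print(rel([.5415,.143,.018],45.45))"
```

```text
([-0.0127, -0.0154, 0.066], [-0.16, -0.17, 0.23])
([-0.013, -0.0151, 0.148], [-0.16, -0.17, 0.23])
```

drive_tool(
  moves=[
    {"xyz": [-0.013, -0.015, 0.02], "dr": [-0.16, -0.17, 0.2], "claw": 0},
    {"xyz": [-0.013, -0.015, 0.05], "dr": [-0.16, -0.17, 0.2], "claw": 0},
    {"xyz": [-0.013, -0.015, 0.066], "dr": [-0.16, -0.17, 0.2], "claw": 0},
    {"xyz": [-0.013, -0.015, 0.066], "dr": [-0.16, -0.17, 0.2], "claw": 0},
    {"xyz": [-0.013, -0.015, 0.066], "dr": [-0.16, -0.17, 0.2], "claw": 0},
  ],
)

```text
t: 10.08
position: [0.5412, 0.142, 0.0994]
tool_rot: [[-0.712, 0.702, -0.002], [0.702, 0.712, -0.0], [0.001, -0.002, -1.0]]
force: [-0.5, 0.6, -1.2]
gripper_width: 0.0158
```

Run:
```python
from h import *
print(manip.read_state()["position"],rel([.5415,.143,.018],45.45))
p,d=manip.read_camera("wrist");P=cloud("wrist",d);cv2.imwrite("pics/w9.png",p[:,:,::-1])
p,d=manip.read_camera("top");cv2.imwrite("pics/t9.png",cv2.resize(p[150:300,140:340,::-1],None,fx=4,fy=4,interpolation=cv2.INTER_CUBIC))
```

```text
[0.54123524 0.14204118 0.09935432] ([0.0004, 0.001, 0.0814], [-0.1, -0.07, -0.06])
```

View pics/w9.png

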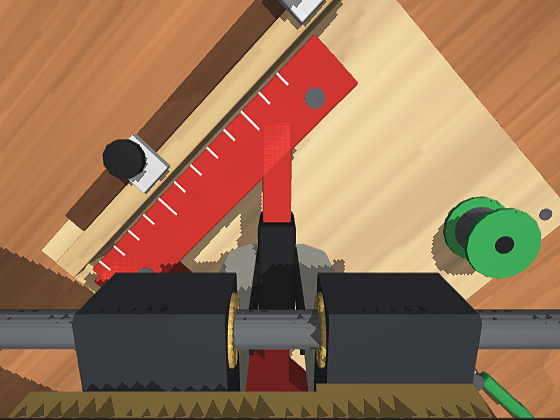

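View pics/t9.png

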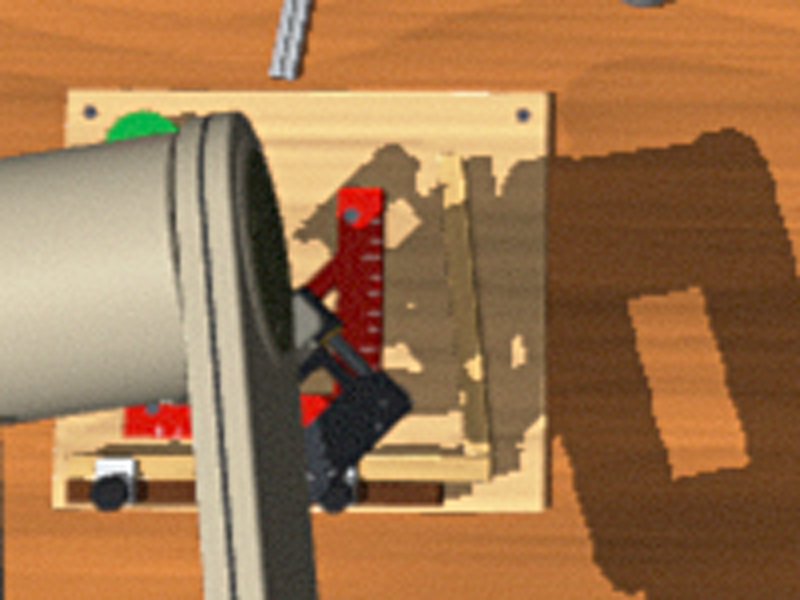

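There's clear space to both rails: the red leg end is at (360,190) in the crop and the short rail at (460,300). I'll lower it.

drive_tool(
  moves=[
    {"xyz": [0, 0.001, 0.025], "dr": [-0.1, -0.07, 0], "claw": 0},
    {"xyz": [0, 0.001, 0.05], "dr": [-0.1, -0.07, 0], "claw": 0},
    {"xyz": [0, 0.001, 0.07], "dr": [-0.1, -0.07, 0], "claw": 0},
    {"xyz": [0, 0.001, 0.083], "dr": [-0.1, -0.07, 0], "claw": 0},
    {"xyz": [0, 0.001, 0.083], "dr": [-0.1, -0.07, 0], "claw": 0},
    {"xyz": [0, 0.001, 0.083], "dr": [-0.1, -0.07, 0], "claw": 0},
  ],
)

```text
t: 10.68
position: [0.5445, 0.1437, 0.0196]
tool_rot: [[-0.712, 0.702, 0.005], [0.702, 0.712, 0.001], [-0.003, 0.004, -1.0]]
force: [-0.4, -0.2, -1.7]
gripper_width: 0.015
```

drive_tool(
  moves=[
    {"xyz": [0, 0, 0.002], "dr": [0, 0, 0], "claw": 0},
    {"xyz": [0, 0, 0.004], "dr": [0, 0, 0], "claw": 0},
    {"xyz": [0, 0, 0.004], "dr": [0, 0, 0], "claw": 0},
  ],
)

```text
t: 10.93
position: [0.5456, 0.1439, 0.0168]
tool_rot: [[-0.713, 0.702, 0.007], [0.702, 0.713, 0.001], [-0.004, 0.006, -1.0]]
force: [-0.1, 0.7, -3.3]
gripper_width: 0.0157
```

Run:
```python
from h import *
p,d=manip.read_camera("wrist");P=cloud("wrist",d);s=manip.read_state();print(s["position"],s["force"],rel([.5415,.143,.0105],45.45));cv2.imwrite("pics/w10.png",p[:,:,::-1])
R=p[:,:,0].astype(int);G=p[:,:,1].astype(int)
m=(R>100)&(G<90)&(P[...,2]>.025)
n,l,st,c=cv2.connectedComponentsWithStats(m.astype(np.uint8));k=1+st[1:,4].argmax();q=P[l==k]
g=np.abs(q[:,2]-np.median(q[:,2]))<.006;q=q[g]
mu=q.mean(0);print("plane",np.linalg.lstsq(np.c_[q[:,:2]-mu[:2],np.ones(len(q))],q[:,2],rcond=None)[0])
```

```text
[0.54529667 0.14385224 0.01660521] [-0.53823388 -0.12375949 -3.12247   ] ([0.0021, -0.0033, 0.0061], [0.3, 0.22, -0.0])
plane [0.00258364 0.00311404 0.04176174]
```

View pics/w10.png

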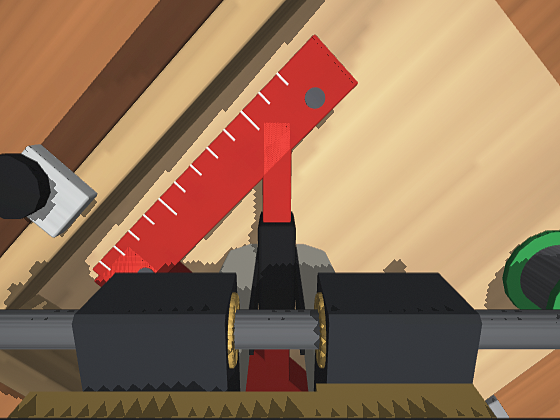

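drive_tool(
  moves=[
    {"xyz": [0.001, -0.002, 0.003], "dr": [0.3, 0.22, 0], "claw": 0},
    {"xyz": [0.001, -0.002, 0.006], "dr": [0.3, 0.22, 0], "claw": 0},
    {"xyz": [0.001, -0.002, 0.007], "dr": [0.3, 0.22, 0], "claw": 0},
    {"xyz": [0.001, -0.002, 0.007], "dr": [0.3, 0.22, 0], "claw": 0},
  ],
)

```text
t: 11.32
position: [0.5434, 0.1431, 0.01]
tool_rot: [[-0.713, 0.702, 0.0], [0.702, 0.713, 0.0], [-0.0, 0.0, -1.0]]
force: [-2.1, -0.7, 2.9]
gripper_width: 0.0155
```

```bash
cat > m.py <<'E'
from h import *
def meas(name):
    p,d=manip.read_camera("wrist");P=cloud("wrist",d);s=manip.read_state();cv2.imwrite(f"pics/{name}.png",p[:,:,::-1])
    pos=np.array(s["position"]);T=np.array(s["tool_rot"])
    print("pos",pos.round(4),"F",np.round(s["force"],1),"M",np.round(s["wrist_torque"],2),"w",round(float(s["gripper_width"]),4),"ang",np.degrees(np.arctan2(T[1,1],T[0,1])).round(2),"z",T[:,2].round(4))
    R=p[:,:,0].astype(int);G=p[:,:,1].astype(int)
    m=(R>100)&(G<90)&(P[...,2]>.025)
    n,l,st,c=cv2.connectedComponentsWithStats(m.astype(np.uint8));k=1+st[1:,4].argmax();q=P[l==k]
    q=q[np.abs(q[:,2]-np.median(q[:,2]))<.006];mu=q.mean(0)
    pl=np.linalg.lstsq(np.c_[q[:,:2]-mu[:2],np.ones(len(q))],q[:,2],rcond=None)[0];print("plane",pl.round(4))
    def ed(q,ys,f,t=5):
        o=[]
        for y0 in ys:
            b=q[np.abs(q[:,1]-y0)<.0015]
            if len(b)>t:o.append((y0,f(b[:,0])))
        o=np.array(o);k=np.polyfit(o[:,0],o[:,1],1)
        for _ in range(4):
            r=o[:,1]-np.polyval(k,o[:,0]);g=np.abs(r)<.001;k=np.polyfit(o[g,0],o[g,1],1)
        return k,g.sum()
    ys=pos[1]+np.arange(-.01,.07,.003)
    k,_=ed(q,ys,lambda b:np.percentile(b,1));print("sq face yaw",-np.degrees(np.arctan(k[0])).round(2),"x@tcp y",np.polyval(k,pos[1]).round(4))
    B=p.astype(int);pale=(B[...,0]>110)&(B[...,1]>90)&(B[...,0]-B[...,2]>30)&(B[...,1]>B[...,2])
    r=P[pale&(P[...,2]>.05)&(P[...,2]<.06)&(P[...,0]<.49)]
    try:
        k2,n2=ed(r,ys,lambda b:np.percentile(b,99));print("rail inner yaw",-np.degrees(np.arctan(k2[0])).round(2),"x@tcp y",np.polyval(k2,pos[1]).round(4),n2)
    except Exception as e: print(e)
E
python3 -c "
from m import *
meas('w11')"
```

```text
pos [0.5434 0.1431 0.0101] F [-2.3 -0.8  3.5] M [-0.19  0.37 -0.04] w 0.0153 ang 45.45 z [ 3.e-04  1.e-04 -1.e+00]
plane [-0.0024  0.0004  0.0354]
sq face yaw 0.49 x@tcp y 0.485
rail inner yaw 0.41 x@tcp y 0.473 27
```

It has landed flat on the board: Fz went from -3 to +3.5 N. The gap to the long rail is about 12 mm and the yaws match (0.49° and 0.41°). Now I'll slide towards the long rail.

drive_tool(
  moves=[
    {"xyz": [0.0025, -0.0025, 0], "dr": [0, 0, 0], "claw": 0},
    {"xyz": [0.005, -0.005, 0], "dr": [0, 0, 0], "claw": 0},
    {"xyz": [0.007, -0.007, 0], "dr": [0, 0, 0], "claw": 0},
    {"xyz": [0.007, -0.007, 0], "dr": [0, 0, 0], "claw": 0},
  ],
)

```text
t: 11.7
position: [0.533, 0.1431, 0.01]
tool_rot: [[-0.713, 0.701, 0.0], [0.701, 0.713, 0.0], [-0.0, 0.0, -1.0]]
force: [-0.5, 1.3, 0.6]
gripper_width: 0.016
```

```bash
python3 -c "
from m import *
meas('w12')"
```

```text
pos [0.533  0.1431 0.01  ] F [-2.3 -0.6  0.8] M [-0.13  0.2   0.03] w 0.0155 ang 45.45 z [-1.e-04  0.e+00 -1.e+00]
plane [-0.0028  0.0004  0.0354]
sq face yaw 0.45 x@tcp y 0.4747
rail inner yaw 0.43 x@tcp y 0.473 27
```

drive_tool(
  moves=[
    {"xyz": [0.0008, -0.0008, 0], "dr": [0, 0, 0], "claw": 0},
    {"xyz": [0.0014, -0.0014, 0.0003], "dr": [0, 0, 0], "claw": 0},
    {"xyz": [0.0018, -0.0018, 0.0003], "dr": [0, 0, 0], "claw": 0},
    {"xyz": [0.0018, -0.0018, 0.0003], "dr": [0, 0, 0], "claw": 0},
  ],
)

```text
t: 12.08
position: [0.5322, 0.1431, 0.0103]
tool_rot: [[-0.713, 0.702, 0.004], [0.702, 0.713, 0.0], [-0.002, 0.003, -1.0]]
force: [6.5, 0.5, -3.4]
gripper_width: 0.0155
```

```bash
python3 -c "
from m import *
meas('w13')"
```

```text
pos [0.5322 0.1431 0.0103] F [ 6.9 -0.2 -4. ] M [ 0.   -1.27 -0.04] w 0.0157 ang 45.44 z [ 3.4e-03  3.0e-04 -1.0e+00]
plane [0.0009 0.0011 0.0355]
sq face yaw 0.44 x@tcp y 0.4737
rail inner yaw 0.44 x@tcp y 0.473 27
```

The square is flush on the long rail: Fx ≈ +7 N, both yaws 0.44°. The tool axes sit at exactly 45° to the frame, so I'll slide along the rail with a light press inward and down.

drive_tool(
  moves=[
    {"xyz": [0.0018, -0.0018, 0.0015], "dr": [0.15, 0.1, 0], "claw": 0},
    {"xyz": [-0.0003, -0.0039, 0.0015], "dr": [0.15, 0.1, 0], "claw": 0},
    {"xyz": [-0.0024, -0.006, 0.0015], "dr": [0.15, 0.1, 0], "claw": 0},
    {"xyz": [-0.0046, -0.0082, 0.0015], "dr": [0.15, 0.1, 0], "claw": 0},
    {"xyz": [-0.0067, -0.0103, 0.0015], "dr": [0.15, 0.1, 0], "claw": 0},
    {"xyz": [-0.0088, -0.0124, 0.0015], "dr": [0.15, 0.1, 0], "claw": 0},
    {"xyz": [-0.0109, -0.0145, 0.0015], "dr": [0.15, 0.1, 0], "claw": 0},
    {"xyz": [-0.0109, -0.0145, 0.0015], "dr": [0.15, 0.1, 0], "claw": 0},
  ],
)

```text
t: 12.8
position: [0.5324, 0.1258, 0.0102]
tool_rot: [[-0.712, 0.702, 0.006], [0.702, 0.712, 0.002], [-0.003, 0.005, -1.0]]
force: [7.8, 3.2, -0.5]
gripper_width: 0.0155
```

```bash
python3 -c "
from m import *
meas('w14')
p,d=manip.read_camera('top');cv2.imwrite('pics/t14.png',cv2.resize(p[150:300,140:340,::-1],None,fx=4,fy=4,interpolation=cv2.INTER_CUBIC))"
```

```text
pos [0.5324 0.1259 0.0102] F [ 8.1  3.  -0.3] M [ 0.42 -1.12  0.02] w 0.0153 ang 45.43 z [ 0.0056  0.0014 -1.    ]
plane [-0.0004  0.0023  0.0355]
sq face yaw 0.4 x@tcp y 0.4738
rail inner yaw 0.48 x@tcp y 0.4731 27
```

View pics/t14.png

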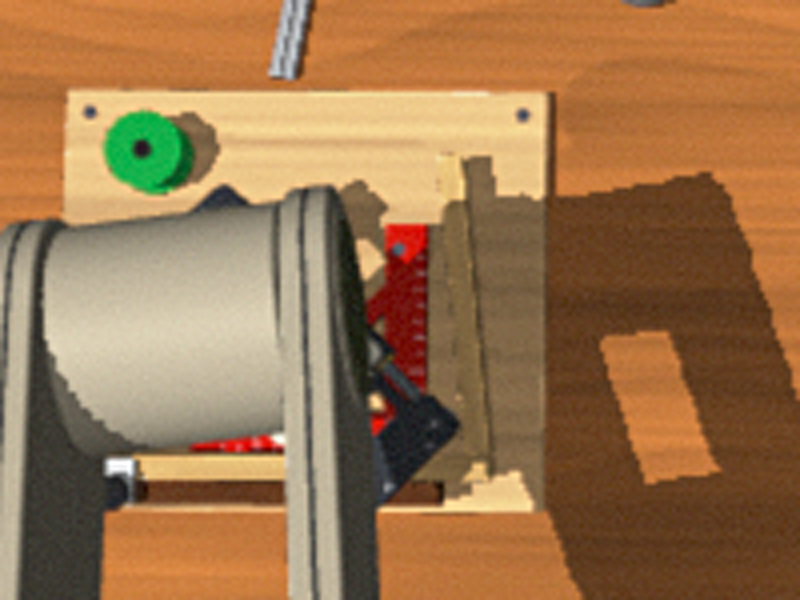

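Still clear of the leaning short rail and flush on the long rail. About 28 mm to go, so I'll continue.

drive_tool(
  moves=[
    {"xyz": [0.0018, -0.0018, 0.002], "dr": [0.25, 0.2, 0], "claw": 0},
    {"xyz": [-0.0003, -0.0039, 0.002], "dr": [0.25, 0.2, 0], "claw": 0},
    {"xyz": [-0.0024, -0.006, 0.002], "dr": [0.25, 0.2, 0], "claw": 0},
    {"xyz": [-0.0046, -0.0082, 0.002], "dr": [0.25, 0.2, 0], "claw": 0},
    {"xyz": [-0.0067, -0.0103, 0.002], "dr": [0.25, 0.2, 0], "claw": 0},
    {"xyz": [-0.0088, -0.0124, 0.002], "dr": [0.25, 0.2, 0], "claw": 0},
    {"xyz": [-0.0109, -0.0145, 0.002], "dr": [0.25, 0.2, 0], "claw": 0},
    {"xyz": [-0.0109, -0.0145, 0.002], "dr": [0.25, 0.2, 0], "claw": 0},
  ],
)

```text
t: 13.57
position: [0.5325, 0.109, 0.0101]
tool_rot: [[-0.712, 0.702, 0.005], [0.702, 0.712, 0.003], [-0.002, 0.006, -1.0]]
force: [5.5, 4.9, 4.6]
gripper_width: 0.0155
```

```bash
python3 -c "
from m import *
meas('w15')
p,d=manip.read_camera('top');cv2.imwrite('pics/t15.png',cv2.resize(p[150:300,140:340,::-1],None,fx=4,fy=4,interpolation=cv2.INTER_CUBIC))"
```

```text
pos [0.5325 0.109  0.0101] F [4.8 4.3 4.4] M [ 0.58 -0.58  0.02] w 0.0158 ang 45.42 z [ 0.0051  0.0026 -1.    ]
plane [-0.0017  0.0008  0.0354]
sq face yaw 0.45 x@tcp y 0.474
rail inner yaw 0.5 x@tcp y 0.4733 27
```

View pics/t15.png

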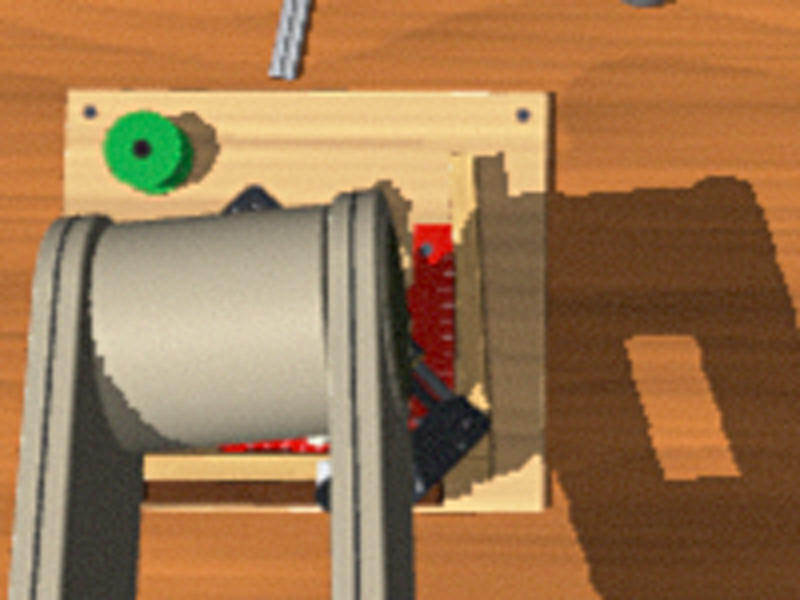

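The leg tip has reached the short rail and its lean is now smaller. About 11 mm remains. I'll continue more slowly.

drive_tool(
  moves=[
    {"xyz": [0.0018, -0.0018, 0.0015], "dr": [0.25, 0.25, 0], "claw": 0},
    {"xyz": [0.0008, -0.0028, 0.0015], "dr": [0.25, 0.25, 0], "claw": 0},
    {"xyz": [-0.0003, -0.0039, 0.0015], "dr": [0.25, 0.25, 0], "claw": 0},
    {"xyz": [-0.0014, -0.005, 0.0015], "dr": [0.25, 0.25, 0], "claw": 0},
    {"xyz": [-0.0024, -0.006, 0.0015], "dr": [0.25, 0.25, 0], "claw": 0},
    {"xyz": [-0.0035, -0.0071, 0.0015], "dr": [0.25, 0.25, 0], "claw": 0},
    {"xyz": [-0.0046, -0.0082, 0.0015], "dr": [0.25, 0.25, 0], "claw": 0},
    {"xyz": [-0.0046, -0.0082, 0.0015], "dr": [0.25, 0.25, 0], "claw": 0},
  ],
)

```text
t: 14.33
position: [0.5325, 0.1012, 0.0102]
tool_rot: [[-0.712, 0.702, 0.004], [0.702, 0.712, 0.005], [0.0, 0.006, -1.0]]
force: [5.9, 5.6, 2.1]
gripper_width: 0.0155
```

```bash
cat > m2.py <<'E'
from m import *
def short(name):
    # short rail: outer/inner edge from top camera at top face height
    p,d=manip.read_camera("top");T=cloud("top",d);cv2.imwrite(f"pics/{name}.png",cv2.resize(p[150:300,140:340,::-1],None,fx=4,fy=4,interpolation=cv2.INTER_CUBIC))
    m=(T[...,2]>.045)&(T[...,2]<.065)&(T[...,0]>.53)&(T[...,0]<.655)&(T[...,1]<.075)&(T[...,1]>.005)&(p[...,1]>60)&(p[...,1].astype(int)*1.6>p[...,0])
    q=T[m];o=[]
    for x0 in np.arange(.535,.65,.004):
        b=q[np.abs(q[:,0]-x0)<.002]
        if len(b)>2:o.append((x0,b[:,1].min(),b[:,1].max()))
    o=np.array(o);print(len(q),len(o))
    for c in(1,2):
        k=np.polyfit(o[:,0],o[:,c],1)
        for _ in range(4):
            r=o[:,c]-np.polyval(k,o[:,0]);g=np.abs(r)<.0015;k=np.polyfit(o[g,0],o[g,c],1)
        print("short edge",c,"ang",np.degrees(np.arctan(k[0])).round(2),"y@corner x",np.polyval(k,.473).round(4),"y@end",np.polyval(k,.653).round(4),g.sum())
E
python3 -c "
from m2 import *
meas('w16');short('t16')"
```

```text
pos [0.5325 0.1012 0.0102] F [6.  5.9 1.9] M [ 0.79 -0.81  0.04] w 0.0158 ang 45.43 z [ 0.004   0.0045 -1.    ]
plane [-0.0025  0.0034  0.0356]
sq face yaw 0.46 x@tcp y 0.474
rail inner yaw 0.47 x@tcp y 0.4733 27
341 29
short edge 1 ang 1.39 y@corner x 0.0237 y@end 0.0281 28
short edge 2 ang 1.27 y@corner x 0.0382 y@end 0.0422 23
```

View pics/t16.png

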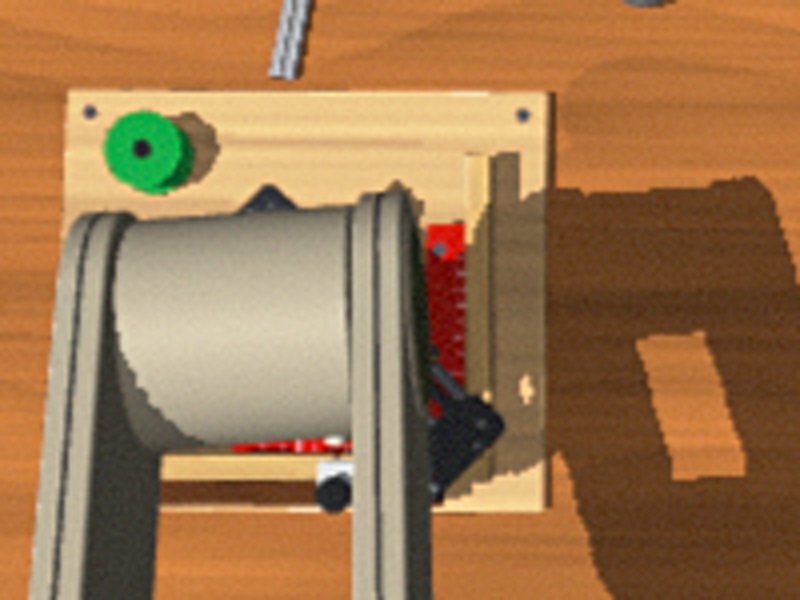

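View pics/w16.png

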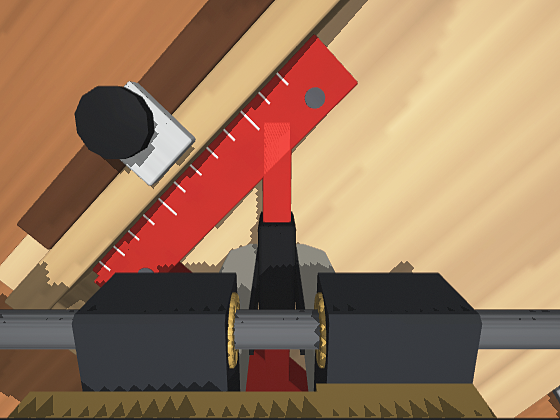

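Lean is down to about 0.5–0.9°, with 2–3 mm left. I'll creep in and watch Fy.

drive_tool(
  moves=[
    {"xyz": [0.0018, -0.0018, 0.0015], "dr": [0.2, 0.3, 0], "claw": 0},
    {"xyz": [0.0011, -0.0025, 0.0015], "dr": [0.2, 0.3, 0], "claw": 0},
    {"xyz": [0.0004, -0.0032, 0.0015], "dr": [0.2, 0.3, 0], "claw": 0},
    {"xyz": [0, -0.0036, 0.0015], "dr": [0.2, 0.3, 0], "claw": 0},
    {"xyz": [0, -0.0036, 0.0015], "dr": [0.2, 0.3, 0], "claw": 0},
  ],
)

```text
t: 14.85
position: [0.5325, 0.1, 0.0104]
tool_rot: [[-0.712, 0.702, 0.003], [0.702, 0.712, 0.008], [0.004, 0.008, -1.0]]
force: [5.1, 6.1, 2.5]
gripper_width: 0.016
```

```bash
python3 -c "
from m2 import *
meas('w17');short('t17')"
```

```text
pos [0.5325 0.1    0.0104] F [5.2 6.8 2.1] M [ 0.81 -0.89 -0.  ] w 0.0156 ang 45.43 z [ 0.0029  0.0079 -1.    ]
plane [-0.002   0.006   0.0358]
sq face yaw 0.44 x@tcp y 0.474
rail inner yaw 0.43 x@tcp y 0.4733 27
307 29
short edge 1 ang 1.22 y@corner x 0.0239 y@end 0.0277 29
short edge 2 ang 1.33 y@corner x 0.0357 y@end 0.0399 29
```

The square is tilting slightly (slope 0.006), so I'll correct the level with the right rotation and keep creeping.

drive_tool(
  moves=[
    {"xyz": [0.0018, -0.0018, 0.002], "dr": [0.8, -0.3, 0], "claw": 0},
    {"xyz": [0.0008, -0.0028, 0.002], "dr": [0.8, -0.3, 0], "claw": 0},
    {"xyz": [0, -0.0036, 0.002], "dr": [0.8, -0.3, 0], "claw": 0},
    {"xyz": [-0.0006, -0.0042, 0.002], "dr": [0.8, -0.3, 0], "claw": 0},
    {"xyz": [-0.0006, -0.0042, 0.002], "dr": [0.8, -0.3, 0], "claw": 0},
  ],
)

```text
t: 15.37
position: [0.5326, 0.0986, 0.01]
tool_rot: [[-0.712, 0.702, 0.002], [0.702, 0.712, -0.002], [-0.003, -0.0, -1.0]]
force: [5.1, 9.0, 1.7]
gripper_width: 0.0157
```

```bash
python3 -c "
from m2 import *
meas('w18');short('t18')"
```

```text
pos [0.5326 0.0986 0.01  ] F [5.2 8.  2.4] M [ 1.59 -0.98 -0.02] w 0.0155 ang 45.43 z [ 0.0022 -0.0024 -1.    ]
plane [-0.0021  0.0001  0.0354]
sq face yaw 0.36 x@tcp y 0.4741
rail inner yaw 0.5 x@tcp y 0.4734 27
330 29
short edge 1 ang -0.55 y@corner x 0.0262 y@end 0.0245 29
short edge 2 ang 1.22 y@corner x 0.0359 y@end 0.0398 28
```

View pics/t18.png

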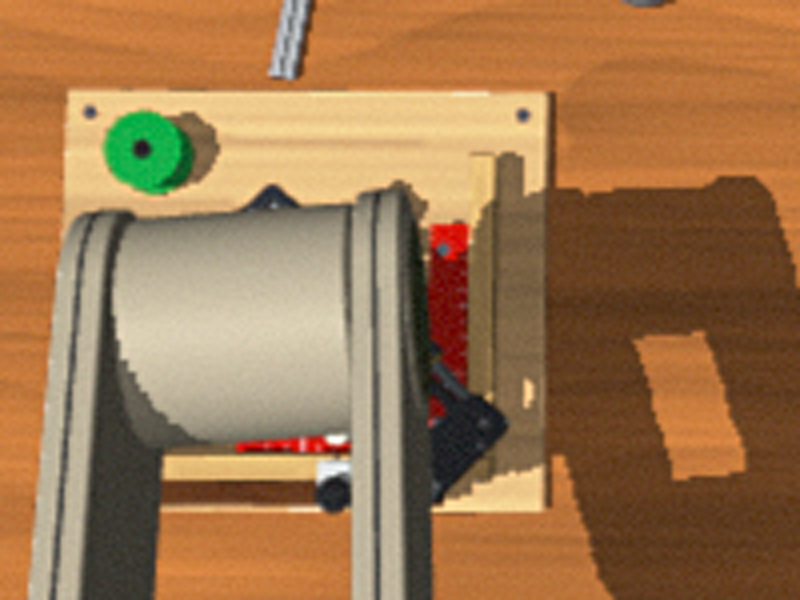

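drive_tool(
  moves=[
    {"xyz": [0.0011, -0.0025, 0.0015], "dr": [0.5, 0, 0], "claw": 0},
    {"xyz": [0, -0.0036, 0.0015], "dr": [0.5, 0, 0], "claw": 0},
    {"xyz": [-0.0006, -0.0042, 0.0015], "dr": [0.5, 0, 0], "claw": 0},
    {"xyz": [-0.0006, -0.0042, 0.0015], "dr": [0.5, 0, 0], "claw": 0},
    {"xyz": [-0.0006, -0.0042, 0.0015], "dr": [0.5, 0, 0], "claw": 0},
  ],
)

```text
t: 15.88
position: [0.5329, 0.0981, 0.01]
tool_rot: [[-0.712, 0.702, 0.002], [0.702, 0.712, -0.004], [-0.004, -0.001, -1.0]]
force: [8.0, 13.3, -2.4]
gripper_width: 0.0157
```

```bash
python3 -c "
from m2 import *
meas('w19');short('t19')
p,d=manip.read_camera('scene');cv2.imwrite('pics/s19.png',cv2.resize(p[190:300,240:440,::-1],None,fx=4,fy=4,interpolation=cv2.INTER_CUBIC))
for t in('corner','short_rail_end','square_heel'):
  for n in('top','scene'):
    print(n,t,[(round(float(r['score']),2),np.round(r['at'],4).tolist()) for r in manip.landmark_of(t,n)])
"
```

```text
pos [0.5329 0.0981 0.0101] F [ 7.8 13.4 -1.8] M [ 2.47 -1.46 -0.22] w 0.0156 ang 45.42 z [ 0.0021 -0.0039 -1.    ]
plane [-0.0028  0.0001  0.0354]
sq face yaw 0.09 x@tcp y 0.4745
rail inner yaw 0.48 x@tcp y 0.4734 27
317 29
short edge 1 ang 0.96 y@corner x 0.0222 y@end 0.0252 27
short edge 2 ang -0.48 y@corner x 0.038 y@end 0.0365 28
top corner [(0.95, [0.4732, 0.0349, 0.0145])]
scene corner [(0.37, [0.6604, 0.0428, 0.0543])]
top short_rail_end [(0.79, [0.6498, 0.0398, 0.055])]
scene short_rail_end [(0.78, [0.6606, 0.0398, 0.0545])]
top square_heel [(0.89, [0.3713, -0.449, -0.0017]), (0.73, [0.7356, -0.3693, -0.0002]), (0.56, [0.4745, 0.0383, 0.0138])]
scene square_heel [(0.76, [0.7352, -0.3694, 0.003]), (0.64, [0.376, -0.4539, 0.0044])]
```

View pics/s19.png

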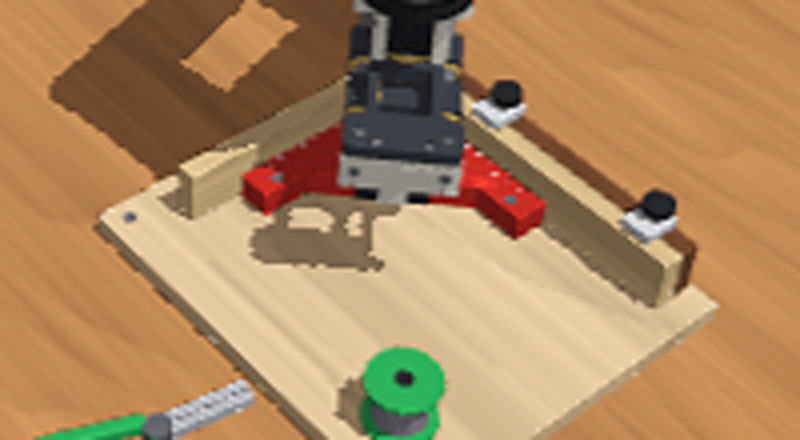

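Fy has risen to 13 N with only 0.5 mm of travel, so the square has bottomed out in the corner. The long-rail face has turned about 0.4° off, which means I'm pushing too hard in y. I'll ease off the y push, press more into the long rail, and turn the square back flush.

drive_tool(
  moves=[
    {"xyz": [0.0018, -0.0028, 0.0015], "dr": [0.3, 0, -0.3], "claw": 0},
    {"xyz": [0.002, -0.003, 0.0015], "dr": [0.3, 0, -0.6], "claw": 0},
    {"xyz": [0.002, -0.003, 0.0015], "dr": [0.3, 0, -0.6], "claw": 0},
    {"xyz": [0.002, -0.003, 0.0015], "dr": [0.3, 0, -0.6], "claw": 0},
  ],
)

```text
t: 16.67
position: [0.5326, 0.0986, 0.0102]
tool_rot: [[-0.719, 0.695, 0.005], [0.695, 0.719, -0.005], [-0.007, -0.0, -1.0]]
force: [9.9, 5.2, -1.9]
gripper_width: 0.0153
```

```bash
cat > m3.py <<'E'
from m2 import *
def lines(p,tag):
    g=cv2.cvtColor(p,cv2.COLOR_RGB2GRAY)
    s=cv2.createLineSegmentDetector(cv2.LSD_REFINE_ADV).detect(cv2.resize(g,None,fx=2,fy=2,interpolation=cv2.INTER_CUBIC))[0].reshape(-1,4)/2
    for a in s:
        L=np.hypot(a[2]-a[0],a[3]-a[1])
        if L>18 and 225<min(a[0],a[2]) and max(a[0],a[2])<290 and 170<min(a[1],a[3]) and max(a[1],a[3])<285:
            print(tag,a.round(1),round(L,1),"deg from vertical",np.degrees(np.arctan2(a[2]-a[0],a[3]-a[1])).round(2))
E
python3 -c "
from m3 import *
meas('w20')
lines(cv2.imread('pics/top0.png')[:,:,::-1].copy(),'t0')
p,d=manip.read_camera('top');cv2.imwrite('pics/top20raw.png',p[:,:,::-1]);lines(p,'t20')
cv2.imwrite('pics/t20.png',cv2.resize(p[180:275,240:290,::-1],None,fx=8,fy=6,interpolation=cv2.INTER_CUBIC))
"
```

```text
pos [0.5325 0.0986 0.0102] F [ 9.1  4.9 -2.1] M [ 1.08 -1.58 -0.31] w 0.0156 ang 45.99 z [ 0.0049 -0.0053 -1.    ]
plane [-0.0007 -0.0001  0.0354]
sq face yaw 0.5 x@tcp y 0.4741
rail inner yaw 0.48 x@tcp y 0.4734 27
t0 [229.7 269.6 260.3 270. ] 30.6 deg from vertical 89.24
t0 [275.8 277.8 276.4 172.2] 105.6 deg from vertical 179.65
t0 [250.3 276.1 226.6 275.9] 23.8 deg from vertical -90.6
t0 [262.7 269.6 258.4 221.6] 48.2 deg from vertical -174.81
t0 [257.7 215.3 255.  189. ] 26.4 deg from vertical -174.02
t0 [227.2 278.1 274.1 277.6] 46.9 deg from vertical 90.64
t0 [249.1 263.4 230.9 263.5] 18.1 deg from vertical -89.46
t0 [278.9 173.4 278.7 209.1] 35.6 deg from vertical -0.29
t0 [278.7 217.8 278.8 259.1] 41.2 deg from vertical 0.11
t20 [226.8 202.2 227.  262.8] 60.6 deg from vertical 0.16
t20 [275.7 264.1 276.4 172.2] 91.9 deg from vertical 179.6
t20 [248.4 277.7 275.3 277.7] 26.9 deg from vertical 89.84
t20 [239.2 228.4 238.7 207.2] 21.3 deg from vertical -178.58
t20 [279.  173.4 278.7 197.2] 23.8 deg from vertical -0.53
t20 [256.7 227.8 256.9 247.2] 19.4 deg from vertical 0.41
t20 [244.8 253.  241.5 227.9] 25.3 deg from vertical -172.29
t20 [262.2 245.3 263.6 200.9] 44.4 deg from vertical 178.23
t20 [240.2 234.1 242.4 252.9] 18.9 deg from vertical 6.8
t20 [264.6 224.7 264.2 245.9] 21.3 deg from vertical -1.09
```

View pics/t20.png

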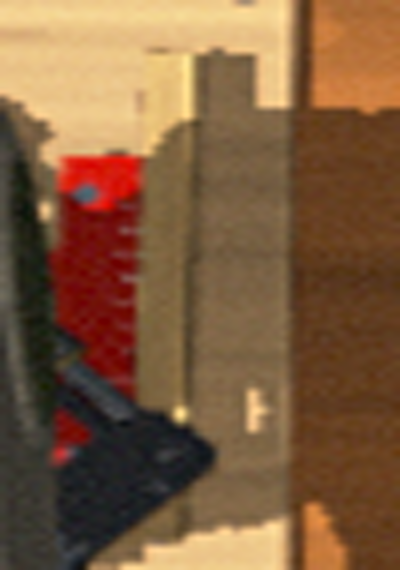

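Back flush on the long rail: square 0.50° against rail 0.48°, with Fx ≈ 9 N and Fy ≈ 5 N. In the crop the short rail's right edge at u ≈ 190–195 runs parallel to the board edge. I'll measure its angle at subpixel level.

```bash
cat > m4.py <<'E'
from h import *
c=manip.calibration("top")
def unp(u,v,z):
    Rr=np.array(c["R"]);C=-Rr.T@np.array(c["t"]);r=np.stack([(u-c["cx"])/c["fx"],(v-c["cy"])/c["fy"],np.ones_like(u)],-1)@Rr
    return C+r*((z-C[2])/r[:,2])[:,None]
def edge(p,u0,hw,v0,v1,z,sign,tag):
    g=p.astype(float).mean(2);us=[];vs=[]
    for v in range(v0,v1):
        uc=u0(v);a=int(round(uc-hw));b=int(round(uc+hw))+1
        gr=np.diff(g[v,a:b+1])*sign;i=gr.argmax()
        if gr[i]<8: continue
        off=0
        if 0<i<len(gr)-1:
            d=gr[i-1]-2*gr[i]+gr[i+1];off=.5*(gr[i-1]-gr[i+1])/d if d else 0
        us.append(a+i+.5+off);vs.append(v)
    us=np.array(us);vs=np.array(vs,float);k=np.polyfit(vs,us,1)
    for _ in range(6):
        r=us-np.polyval(k,vs);gd=np.abs(r)<max(.35,2*np.median(abs(r)));k=np.polyfit(vs[gd],us[gd],1)
    X=unp(np.polyval(k,np.array([float(v0),v1])),np.array([float(v0),v1]),z)
    print(tag,"n",gd.sum(),"rms",r[gd].std().round(2),"ang",np.degrees(np.arctan2(X[0,1]-X[1,1],X[0,0]-X[1,0])).round(2),"+-",np.degrees(r[gd].std()/np.sqrt(gd.sum())/((v1-v0)/3.46)).round(2),X.round(4).tolist())
E
python3 - <<'E'
from m4 import *
p0=cv2.imread("pics/top0.png");p=cv2.imread("pics/top20raw.png")
edge(p0,lambda v:276,3,180,265,.015,-1,"board t0");edge(p,lambda v:276,3,180,262,.015,-1,"board t20")
edge(p0,lambda v:262.7-(269.6-v)*4.3/48,3,192,262,.055,-1,"short outer t0")
edge(p,lambda v:263,3,190,247,.055,-1,"short outer t20")
edge(p,lambda v:263,3,190,200,.055,-1,"short outer lit t20")
edge(p,lambda v:263,3,202,247,.055,-1,"short outer shade t20")
edge(p,lambda v:258,3,208,245,.035,1,"sq/rail boundary")
for v in(193,197,205,215,225,235,243): print(v,p[v,254:270].mean(1).astype(int))
E
```

```text
board t0 n 84 rms 0.13 ang 0.88 +- 0.03 [[0.6789, -0.004, 0.015], [0.4687, -0.0073, 0.015]]
board t20 n 75 rms 0.14 ang 0.97 +- 0.04 [[0.6789, -0.0035, 0.015], [0.476, -0.007, 0.015]]
short outer t0 n 70 rms 0.16 ang 6.77 +- 0.06 [[0.6424, 0.0439, 0.055], [0.4763, 0.0242, 0.055]]
short outer t20 n 53 rms 0.17 ang -0.46 +- 0.08 [[0.6476, 0.0235, 0.055], [0.5115, 0.0246, 0.055]]
short outer lit t20 n 10 rms 0.02 ang 1.16 +- 0.1 [[0.6476, 0.0237, 0.055], [0.6235, 0.0232, 0.055]]
short outer shade t20 n 32 rms 0.12 ang 0.43 +- 0.09 [[0.6186, 0.025, 0.055], [0.5115, 0.0242, 0.055]]
sq/rail boundary n 29 rms 0.13 ang 0.8 +- 0.13 [[0.6061, 0.0407, 0.035], [0.5164, 0.0395, 0.035]]
193 [194 189 190 188 189 184 179 181 186 201 114  81 100 101 101  99]
197 [189 192 193 161 175 184 177 183 188 199 119  87 103 102 101 101]
205 [100 107 158 170 178 124  95  94  96 106  80  87  93  90  91  86]
215 [ 40  40  51  65  93  99  93  91  94  88  78  93 100 100  99  96]
225 [ 52  66  62  81  94 100  96  91  98  67  80  91  98  96  94  99]
235 [ 43  45  60  86  96  91  95 101 100  66  81 101 105 100  99  99]
243 [ 69  73  72  88  94  94  96 101 101  69  93 102 104  96 105 100]
```

drive_tool(
  moves=[
    {"xyz": [0.0016, -0.0028, 0.002], "dr": [0, 0, -0.2], "claw": 0},
    {"xyz": [0.001, -0.0034, 0.0025], "dr": [0, 0, -0.3], "claw": 0},
    {"xyz": [0.0008, -0.0036, 0.0025], "dr": [0, 0, -0.3], "claw": 0},
    {"xyz": [0.0008, -0.0036, 0.0025], "dr": [0, 0, -0.3], "claw": 0},
  ],
)

```text
t: 17.1
position: [0.5327, 0.0986, 0.0101]
tool_rot: [[-0.722, 0.691, 0.011], [0.691, 0.722, -0.002], [-0.009, 0.007, -1.0]]
force: [5.8, 9.0, 5.6]
gripper_width: 0.0157
```

Run:
```python
from m import *
meas('w21')
p,d=manip.read_camera('top');cv2.imwrite('pics/top21raw.png',p[:,:,::-1])
# dark-edge transitions across history (rail outer edge)
def tr(g,tag):
    o=[]
    for v in range(190,246):
        r=g[v,258:268].astype(float).mean(-1);gr=np.diff(r);i=gr.argmin();o.append((v,258+i) if gr[i]<-12 else (v,0))
    print(tag,"".join(str(x[1]%10) if x[1] else "." for x in o))
for n in(16,17,18,19):
    im=cv2.imread(f"pics/t{n}.png");s=cv2.resize(im,(200,150),interpolation=cv2.INTER_AREA)
    full=np.zeros((420,560,3),np.uint8);full[150:300,140:340]=s;tr(full,n)
tr(cv2.imread("pics/top20raw.png"),20);tr(p[:,:,::-1],21)
p,d=manip.read_camera('scene');cv2.imwrite('pics/scene21raw.png',p[:,:,::-1]);cv2.imwrite('pics/s21.png',cv2.resize(p[195:275,260:360,::-1],None,fx=7,fy=7,interpolation=cv2.INTER_NEAREST))
```

```text
pos [0.5327 0.0987 0.0101] F [6.6 8.2 5.7] M [ 1.48 -0.62 -0.38] w 0.0155 ang 46.26 z [ 0.0114 -0.0018 -0.9999]
plane [-0.0013  0.0003  0.0354]
sq face yaw 0.5 x@tcp y 0.4741
rail inner yaw 0.48 x@tcp y 0.4734 27
16 11111111111109988888811111111111111111111111111111111111
17 222222222222200099888222222222.2.1222222211112112212....
18 33333332222099988888822222222222222222222222222222222222
19 3333333333109988332333333...2222222222222222222222222222
20 3333333333309988333333323.2.2222222222222222222222222222
21 333333333331109988833333.3222222222222222222222222222222
```

View pics/s21.png

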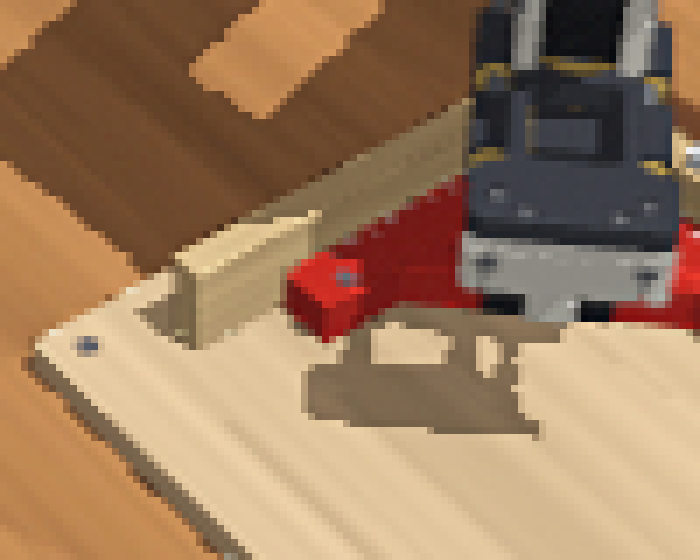

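Flush on the long rail (0.50° against 0.48°), flat, with Fx ≈ 6.6, Fy ≈ 8.2 and about 9 N downward. The scene crop shows the short leg lying along the short rail, tip at (325,275). The rail's edge hasn't moved since bottoming out. I'll hold for 1 s to check stability before signing off.

Run:
```python
from m import *
for i in range(20): manip.read_camera('top')
meas('w22')
for t in('spool','glue','pliers'):
  print(t,[(round(float(r['score']),2),np.round(r['at'],4).tolist()) for r in manip.landmark_of(t,'top')][:2])
manip.read_camera('scene')
print([(round(float(r['score']),2),np.round(r['at'],4).tolist()) for r in manip.landmark_of('pliers','scene')][:2],manip.read_state()['t'])
```

```text
pos [0.5327 0.0986 0.0101] F [5.9 9.3 5.8] M [ 1.43 -0.63 -0.43] w 0.0151 ang 46.26 z [ 0.0114 -0.0019 -0.9999]
plane [-0.0017  0.0006  0.0354]
sq face yaw 0.49 x@tcp y 0.474
rail inner yaw 0.45 x@tcp y 0.4733 27
spool [(0.88, [0.6507, 0.2383, 0.013])]
glue [(0.87, [0.7754, -0.0612, -0.0018])]
pliers [(0.63, [0.7694, 0.1545, 0.0012]), (0.59, [0.467, 0.0223, 0.0173])]
[(0.97, [0.7686, 0.1528, 0.0015])] 18.55
```

It held steady for 1 s with no drift, and the other objects are undisturbed, so I'm handing it in.

```bash
python3 -c "
from cell import manip
print(manip.sign_off())"
```

```text
the job is handed in; nothing more can be done
None
```

The red square is in the corner, and the arm is still gripping it and pressing it against both rails. I handed the job in at about 18.6 s. The one doubt is that the short rail may be slightly past square.

**What I did:** I took the leftmost of the three red squares and set it down flat on the board. I pressed it flush to the long rail while the short rail still leaned about 0.1 rad, then slid it along the rail into the corner. Only the square pushed the short rail.

**Last checks, over a 1 s hold:**
- **Position:** there was no drift. The square's face was at 0.49° and the long rail at 0.45°, and the square lay flat.
- **Forces:** about 6 N against the long rail, 9 N towards the short rail and 9 N downward. The grip width was about 15 mm.
- **Other objects:** the spool, glue bottle and pliers were still where they started, within the detector's accuracy.

**What went wrong or is uncertain:**
- **First grasp missed:** the fingers closed above the sleeve because the real fingertips sit about 35 mm short of the stated tool length. Nothing was moved, and I corrected the height from the wrist picture.
- **Possible slight overpush:** at the bottom of the slide Fy reached about 13 N and the square turned about 0.4° off the long rail. I eased off and turned it back flush. The short rail may have been left 0.002 to 0.007 rad past square. The cameras could not settle this: one top-view edge reading suggested up to about 1° past, while others showed the rail parallel to the board.

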